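# Log in sample bottles at the reader and rack them

## Task

Log in the small amber sample bottles that stand in a row on the white sheet, one at a time in row order, starting with the one nearest the robot: hold each upright just above the glass window of the code reader and gently push the roller arm of its switch sideways with the side of the bottle until the switch trips, keeping it there for about a second while the code on the bottle's base is read through the window. Stand every bottle in a free hole of the white rack, upright and fully home, and leave the other things on the bench where they are.

Things in the scene. Friction and masses are not known exactly. Their poses are not given: they have to be found in the camera images.
- bottle1_mid (a point): sample bottle, place 1 of the row on the white sheet counted from the robot (it may be absent). Point half-way up (39 mm above its base), z up along its axis. Upright amber glass bottle with a paper label, 90 g: body 40 mm diameter from the base to 48 mm, then a shoulder, black round cap 26 mm diameter from 58 to 78 mm above the base; the glass slides easily. To be taken by the cap. It stands on the bench (base at z = 0).
- bottle2_mid (a point): sample bottle, place 2 of the row on the white sheet counted from the robot (it may be absent). Point half-way up (39 mm above its base), z up along its axis. Upright amber glass bottle with a paper label, 90 g: body 40 mm diameter from the base to 48 mm, then a shoulder, black round cap 26 mm diameter from 58 to 78 mm above the base; the glass slides easily. To be taken by the cap. It stands on the bench (base at z = 0).
- bottle3_mid (a point): sample bottle, place 3 of the row on the white sheet counted from the robot (it may be absent). Point half-way up (39 mm above its base), z up along its axis. Upright amber glass bottle with a paper label, 90 g: body 40 mm diameter from the base to 48 mm, then a shoulder, black round cap 26 mm diameter from 58 to 78 mm above the base; the glass slides easily. To be taken by the cap. It stands on the bench (base at z = 0).
- bottle4_mid (a point): sample bottle, place 4 of the row on the white sheet counted from the robot (it may be absent). Point half-way up (39 mm above its base), z up along its axis. Upright amber glass bottle with a paper label, 90 g: body 40 mm diameter from the base to 48 mm, then a shoulder, black round cap 26 mm diameter from 58 to 78 mm above the base; the glass slides easily. To be taken by the cap. It stands on the bench (base at z = 0).
- rack_hole0 (a point): centre of the mouth of one of the six bores of the rack: a fixed white plastic block, 180 x 150 mm and 40 mm high, with 3 x 2 round bores 44 mm in diameter and 25 mm deep, 60 mm apart along the rack's x and 80 mm apart along its y; mouths at z = 0.040. A bottle fully home has its mid point 14 mm above the mouth.
- rack_hole1 (a point): centre of the mouth of one of the six bores of the rack
- rack_hole2 (a point): centre of the mouth of one of the six bores of the rack
- rack_hole3 (a point): centre of the mouth of one of the six bores of the rack
- rack_hole4 (a point): centre of the mouth of one of the six bores of the rack
- rack_hole5 (a point): centre of the mouth of one of the six bores of the rack
- rack: the rack itself: origin at the centre of its underside, z up
- reader: bottle code reader, fixed: grey housing 140 x 140 mm, flat top 42 mm high, a round glass window in the top and, on the same top, a roller lever limit switch (body 32 x 54 mm, 14 mm high, beside the window at reader x -63 to -31, y 2 to 56 mm; nothing stands more than 34 mm above the top). Origin at the centre of its underside, z up; it may be turned about z by up to 0.35 rad.
- window (a point): centre of the reader's round glass window (52 mm diameter), at the level of the housing's flat top, at reader x 0, y 3 mm
- roller (a point): centre of the black roller (20 mm diameter, 10 mm high, axis vertical, from 20.5 to 30.5 mm above the reader's top) on the free end of the switch's steel arm. The arm is 40 mm long and turns level about a vertical shaft at reader x -38, y 14 mm; at rest it lies along the reader's +x, so the roller hangs over the window at reader x 2, y 14 mm.
- roller_arm (a joint): angle of the roller arm (rad): 0 at rest, grows as the roller is pushed towards the reader's +y. The switch trips at 0.40, when the roller has gone about 16 mm sideways. A bottle pushed along reader +y at x = 0 meets the roller when its axis is at y -16 mm, trips the switch at y 0 and is well past the trip at y 5 mm (0.53 rad). Sprung back to 0; about 1 N at the roller to start, 3 N at the trip; solid stop at 0.95.
- white_bottle: bystander: white plastic bottle with a red cap, 58 mm diameter, 126 mm high; origin under its base
- big_amber: bystander: large amber bottle with a black cap, 68 mm diameter, 136 mm high; origin under its base
- tip_box: bystander: yellow pipette-tip box, 85 x 120 x 55 mm; origin under its base

How it is judged:
On the way, in this order (a step that is already met when the one before it is completed fails the run):
1. the bottle of row place 1 (nearest the robot), upright and low over the reader's window, holds the roller arm over past its trip point (its axis is then past y = -1 mm of the reader) (contact force between bottle1 and roller_arm above 0.3 N and y of bottle1_mid in the frame of reader above -0.001 m and horizontal distance between bottle1_mid and window below 0.022 m and z of bottle1_mid in the frame of window below 0.055 m and angle between bottle1_mid's own z axis and vertical below 0.2 rad), for 0.3 s.
2. the bottle of row place 2 (second), upright and low over the reader's window, holds the roller arm over past its trip point (its axis is then past y = -1 mm of the reader) (contact force between bottle2 and roller_arm above 0.3 N and y of bottle2_mid in the frame of reader above -0.001 m and horizontal distance between bottle2_mid and window below 0.022 m and z of bottle2_mid in the frame of window below 0.055 m and angle between bottle2_mid's own z axis and vertical below 0.2 rad), for 0.3 s.
3. the bottle of row place 3 (third), upright and low over the reader's window, holds the roller arm over past its trip point (its axis is then past y = -1 mm of the reader) (contact force between bottle3 and roller_arm above 0.3 N and y of bottle3_mid in the frame of reader above -0.001 m and horizontal distance between bottle3_mid and window below 0.022 m and z of bottle3_mid in the frame of window below 0.055 m and angle between bottle3_mid's own z axis and vertical below 0.2 rad), for 0.3 s.
4. the bottle of row place 4 (farthest from the robot), upright and low over the reader's window, holds the roller arm over past its trip point (its axis is then past y = -1 mm of the reader) (contact force between bottle4 and roller_arm above 0.3 N and y of bottle4_mid in the frame of reader above -0.001 m and horizontal distance between bottle4_mid and window below 0.022 m and z of bottle4_mid in the frame of window below 0.055 m and angle between bottle4_mid's own z axis and vertical below 0.2 rad), for 0.3 s.
At the end, for the whole second after the job is handed in: Every bottle present stands upright (within 0.1 rad) and still in a rack bore, axis within 6 mm of the bore's, mid point under 18 mm above the rack's top (14 when home). The roller arm is back (under 0.1 rad). Bystanders upright, within 30 mm of their start (value of joint roller_arm below 0.1 rad and (horizontal distance between bottle1_mid and rack_hole0 below 0.006 m or horizontal distance between bottle1_mid and rack_hole1 below 0.006 m or horizontal distance between bottle1_mid and rack_hole2 below 0.006 m or horizontal distance between bottle1_mid and rack_hole3 below 0.006 m or horizontal distance between bottle1_mid and rack_hole4 below 0.006 m or horizontal distance between bottle1_mid and rack_hole5 below 0.006 m) and z of each of bottle1_mid, bottle2_mid, bottle3_mid, bottle4_mid in the frame of rack below 0.058 m and angle between each of bottle1_mid, bottle2_mid, bottle3_mid, bottle4_mid's own z axis and vertical below 0.1 rad and linear speed of each of bottle1, bottle2, bottle3, bottle4 below 0.02 m/s and (horizontal distance between bottle2_mid and rack_hole0 below 0.006 m or horizontal distance between bottle2_mid and rack_hole1 below 0.006 m or horizontal distance between bottle2_mid and rack_hole2 below 0.006 m or horizontal distance between bottle2_mid and rack_hole3 below 0.006 m or horizontal distance between bottle2_mid and rack_hole4 below 0.006 m or horizontal distance between bottle2_mid and rack_hole5 below 0.006 m) and (horizontal distance between bottle3_mid and rack_hole0 below 0.006 m or horizontal distance between bottle3_mid and rack_hole1 below 0.006 m or horizontal distance between bottle3_mid and rack_hole2 below 0.006 m or horizontal distance between bottle3_mid and rack_hole3 below 0.006 m or horizontal distance between bottle3_mid and rack_hole4 below 0.006 m or horizontal distance between bottle3_mid and rack_hole5 below 0.006 m) and (horizontal distance between bottle4_mid and rack_hole0 below 0.006 m or horizontal distance between bottle4_mid and rack_hole1 below 0.006 m or horizontal distance between bottle4_mid and rack_hole2 below 0.006 m or horizontal distance between bottle4_mid and rack_hole3 below 0.006 m or horizontal distance between bottle4_mid and rack_hole4 below 0.006 m or horizontal distance between bottle4_mid and rack_hole5 below 0.006 m) and angle between each of white_bottle, big_amber, tip_box's own z axis and vertical below 0.2 rad); the robot touches nothing.
It fails at once if the white bottle is moved by more than 30 mm (distance of white_bottle from where it was at the start of the episode above 0.03 m).
It fails at once if the large amber bottle is moved by more than 30 mm (distance of big_amber from where it was at the start of the episode above 0.03 m).
It fails at once if the yellow tip box is moved by more than 30 mm (distance of tip_box from where it was at the start of the episode above 0.03 m).
It fails at once if the roller arm is forced: more than 20 N on it (contact force between anything else and roller_arm above 20 N).
Of bottle1, bottle2, bottle3, bottle4 only 3 to 4 are there at a start; the rules pass over those that are not, and their reading is None.
At some moment in a run one of bottle1, bottle2, bottle3, bottle4 may be knocked a few centimetres aside while the robot is not near it.
It also fails if it takes over 210 s, if anything falls off the work surface, if the arm or the gripper's body presses on something with over 40 N, if the wrist force passes 120 N, or if a joint passes its speed limit or range.

## Robot

A 7-joint arm with a two-finger parallel gripper is mounted at the origin on the work surface. World frame = base frame: x ahead of the robot, y to its left, z up, the work surface at z = 0. Lengths are in m, angles in rad, forces in N, time in s.
With the tool pointing down it reaches from about 0.4 to 0.85 m from the base axis. Payload 10.4 kg.
Tool frame: the origin (TCP) lies midway between the tips of the shut fingers; the grasp point (between the pads) lies manip.pinch_z behind it (manip.pinch_z is the distance from the TCP to the grasp point, in m); z points along the fingers, y is the direction in which the jaws open and shut (so a half turn about z gives the same grasp; the last joint's range is limited). The gripper opens to 85 mm and grips with 20 to 120 N. Pads are 22 mm wide; open, the fingers measure 114 mm over their backs; the gripper's body (76 mm by 85 mm) begins 54 mm behind the grasp point. The pads swing forward as they close: fully open they stand 13 mm farther back than shut.
Start: joints at [-1.147, 0.332, -0.065, 1.46, 0.022, 1.35, -0.088], TCP at [0.27, 0.564, 0.202] pointing down, gripper open.
Joint ranges: [-2.6, 2.6], [-0.5, 2.12], [-1.47, 1.34], [0.16, 2.42], [-1.27, 4.41], [0.06, 2.06], [-2.6, 2.6]. Speed limits (rad/s): [2.22, 2.22, 2.79, 2.79, 3.14, 3.14, 3.14].

## Interface

Orientations are given as a unit quaternion [x, y, z, w].
In Python, from workcell import manip gives the robot as it stands.
- The arm moves only by the shell command python3 -m handwheel 'ROWS' [FORCE]. ROWS is JSON, a list that holds one entry, the list of rows, each a list of 7 numbers: the shift along the tool's x, y, z in m, then the turn, a rotation vector about the tool's x, y, z in rad, then the finger opening in m, from 0 to 0.0854. In form: [[[tx, ty, tz, ax, ay, az, claw], ...]]. A call has 1 to 8 rows; each row is the pose to reach, as a shift and turn from the pose commanded when the call began, along the tool's axes at that moment; what a row does not reach only later rows make up. A row lasts 1/8 s, in which the tool goes at most 62.5 mm and 10.7 degrees, less where a joint would pass 70% of its speed; a pose out of reach is approached as far as the arm can. A call with a gripper value outside its range is refused whole. The fingers move at their own pace and stop on an object; FORCE is the grip in N (left out, the last holds). Time passes only in rows, so rows that repeat a pose let the fingers close. It gives the time, the measured TCP pose, the force and the opening at its end, in the units of the state.
- manip.get_obs(): the state, without advancing time (a new reading comes with each control period).
- manip.camera(name): name is "scene" or "top"; returns the picture (480x640x3 uint8, blue, green, red); there is no depth.
- manip.calibration(name): a dict with "fx", "fy", "cx", "cy" (pixels), "k1" (the pictures are not rectified: a ray, as slopes to the right and down, at radius r is drawn at 1 + k1 r^2 times it, then the intrinsics apply), "view" (4x4, takes a point from world to camera coordinates). Camera axes: x right, y up, looking along -z (the intrinsics and any distortion apply to the point x, -y, -z); pixel columns grow to the right and rows downward; lengths in m; the calibration is good to about 2 mm. A picture is of the moment at which its call begins. calibration takes no time and is no camera call.
- manip.hand_in(): hands the job in, once; it reports no verdict.
The state is a dict: "clock": time; "joint_pos": joint angles; "joint_velocities": joint speeds; "tau": joint torques, N m; "position": TCP position; "ee_rot": TCP orientation; "ft_force": force on the tool from outside, world axes, zero at the start; "torque": the same for the moment, N m; "grip_width": opening from 0.0 (shut) to 1.0 (fully open).
Only numpy, scipy, OpenCV 4.12 (cv2) and the standard library are available. Lean on these libraries where they do the work, as an engineer would, in place of code of your own. Each camera call takes 0.05 s, during which the arm holds its last target.

## Working session

There is one attempt and no reset: what is moved stays moved. The work goes in short steps, Python scripts to look and compute and a shell command to move; the robot and the scene stay as the last step left them, time stands still between calls to the robot, and variables do not carry over. Pictures are saved under pics/ and viewed, and the job is handed in when it is done.

```bash
ls; mkdir -p pics; python3 - <<'E'
from workcell import manip
import cv2
print(manip.pinch_z, manip.get_obs())
for n in("scene","top"):
    cv2.imwrite(f"pics/{n}0.png",manip.camera(n)); print(manip.calibration(n))
E
```

```text
pics
0.0187 {'clock': 0.0, 'joint_pos': array([-1.14658275,  0.33288982, -0.06469459,  1.46093518,  0.02158813,
        1.34988276, -0.08850942]), 'joint_velocities': array([ 0.00050316, -0.00040336, -0.00164172,  0.00036951,  0.00045334,
        0.00118376, -0.00042616]), 'tau': array([-3.87831396e-04, -6.25460243e+01,  4.87553969e-02, -3.91580164e+01,
        1.61679491e-02,  1.03351712e-02, -1.35237536e-05]), 'position': array([0.26988708, 0.56327119, 0.20140766]), 'ee_rot': array([ 2.21551161e-01,  9.75148491e-01, -6.98009239e-04, -1.30440648e-04]), 'ft_force': array([ 0.23119429,  0.17666272, -0.20405347]), 'torque': array([ 0.01836285, -0.01294502, -0.00752831]), 'grip_width': 0.9973243812922314}
{'fx': 471.3197464444563, 'fy': 471.3197464444563, 'cx': 320.217416231924, 'cy': 239.99512242736606, 'k1': -0.11138244730131867, 'view': array([[ 0.87680891,  0.48079955, -0.00615885, -0.52791327],
       [-0.33982024,  0.6286726 ,  0.69949479,  0.16429169],
       [ 0.34018868, -0.61123036,  0.71461116, -1.19746594],
       [ 0.        ,  0.        ,  0.        ,  1.        ]])}
{'fx': 472.0951750556575, 'fy': 472.0951750556575, 'cx': 326.21366195397474, 'cy': 229.70934672139552, 'k1': -0.12034893721959326, 'view': array([[ 0.0162744 , -0.99981679, -0.01007652, -0.00676136],
       [ 0.98352512,  0.01419296,  0.18021349, -0.61432272],
       [-0.18003746, -0.01284338,  0.9835759 , -0.91946555],
       [ 0.        ,  0.        ,  0.        ,  1.        ]])}
```

View pics/scene0.png

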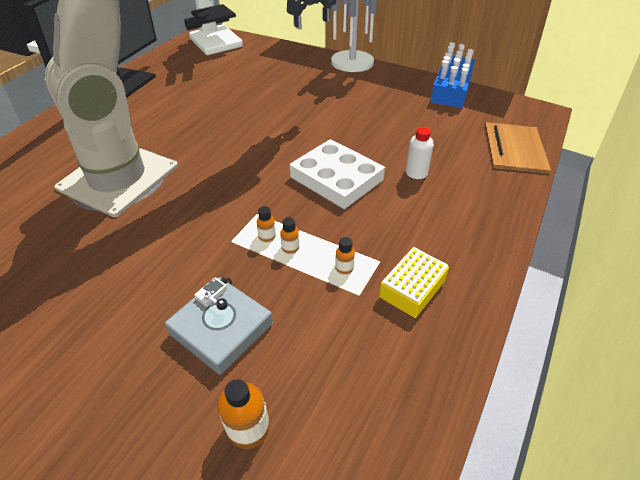

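View pics/top0.png

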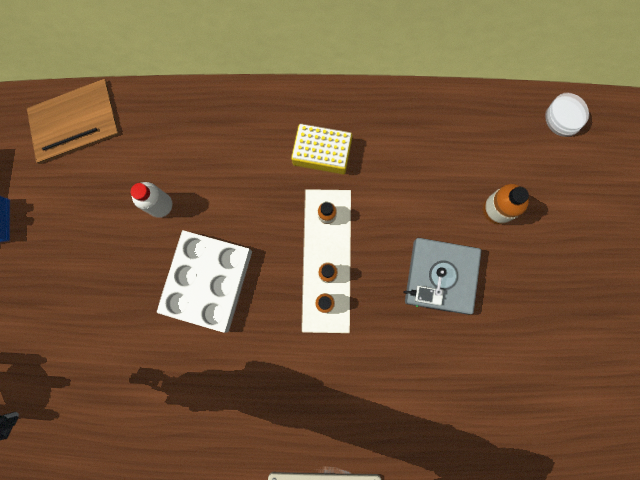

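The scene view shows three small bottles on the sheet, at about (266,225), (289,236) and (345,257). In the top view their caps are at (325,303), (328,272) and (327,211). The rack is at about (205,281), the reader at (443,276), and the roller at about (442,272). Next I'll zoom in on these.

```bash
cat > h.py <<'E'
import numpy as np, cv2, time
from workcell import manip
def ray(cam,u,v):
    c=manip.calibration(cam); K=np.array([[c['fx'],0,c['cx']],[0,c['fy'],c['cy']],[0,0,1.]])
    p=cv2.undistortPoints(np.array([[[u,v]]],float),K,np.array([c['k1'],0,0,0.]),None,None,None)[0,0] if False else cv2.undistortPoints(np.array([[[u,v]]],float),K,np.array([c['k1'],0,0,0.]))[0,0]
    V=c['view']; d=V[:3,:3].T@np.array([p[0],-p[1],-1.]); o=-V[:3,:3].T@V[:3,3]; return o,d
def at(cam,u,v,z):
    o,d=ray(cam,u,v); return (o+d*(z-o[2])/d[2])[:2]
def pix(cam,P):
    c=manip.calibration(cam);V=c['view'];q=V[:3,:3]@np.array(P,float)+V[:3,3]
    x,y=q[0]/-q[2],-q[1]/-q[2]; s=1+c['k1']*(x*x+y*y); return np.array([c['fx']*x*s+c['cx'],c['fy']*y*s+c['cy']])
def crop(img,x0,y0,w,h,k,name,pts=()):
    c=cv2.resize(img[y0:y0+h,x0:x0+w],None,fx=k,fy=k,interpolation=cv2.INTER_CUBIC)
    for p in pts: cv2.circle(c,(int((p[0]-x0+.5)*k),int((p[1]-y0+.5)*k)),2,(0,255,0),-1)
    cv2.imwrite(name,c)
E
python3 - <<'E'
from h import *
t=cv2.imread('pics/top0.png')
crop(t,150,220,110,115,5,'pics/rack0.png'); crop(t,395,230,95,90,6,'pics/reader0.png'); crop(t,300,185,55,150,4,'pics/row0.png')
E
```

```text
(no output)
```

View pics/rack0.png

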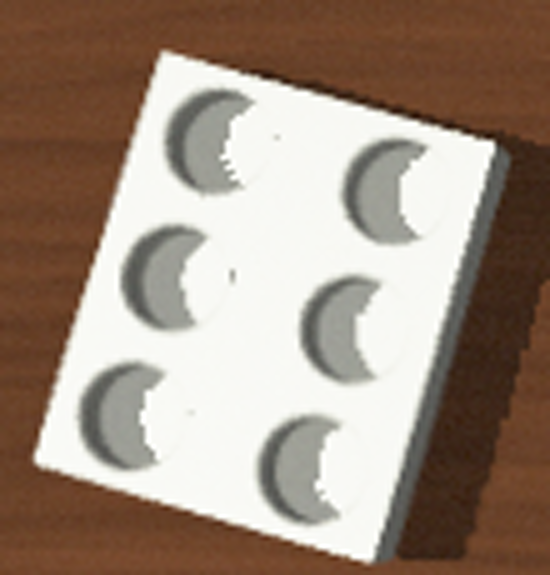

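View pics/reader0.png

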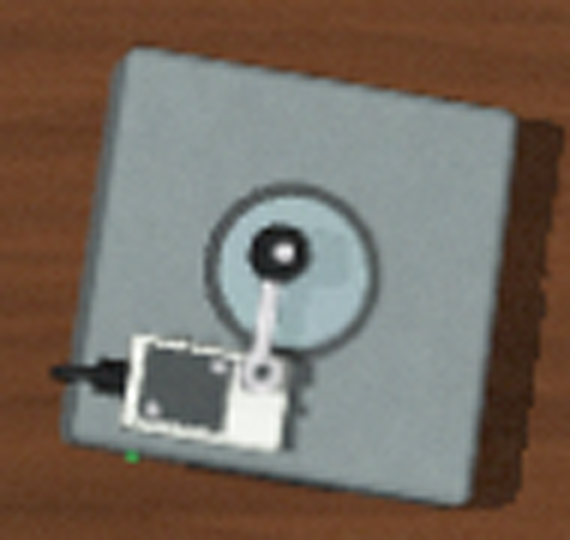

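View pics/row0.png

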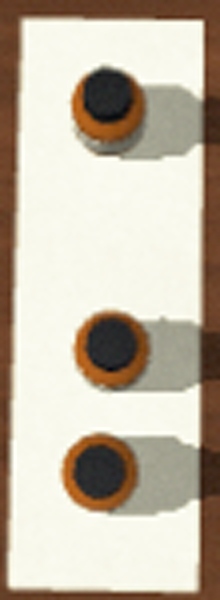

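```bash
cat > m.py <<'E'
from h import *
from scipy.optimize import least_squares
def R(t): return np.array([[np.cos(t),-np.sin(t)],[np.sin(t),np.cos(t)]])
def fit(cam,obs,x0):  # obs: list of (local xyz, pixel)
    f=lambda p: np.concatenate([pix(cam,np.r_[p[:2]+R(p[2])@np.array(l[:2]),l[2]])-q for l,q in obs])
    r=least_squares(f,x0); return r.x, np.round(r.fun,1)
E
python3 - <<'E'
from m import *
c=lambda x0,y0,k:(lambda u,v:np.array([x0+u/k-.5+.5/k*1,y0+v/k-.5]))
rk=c(150,220,5);rd=c(395,230,6);rw=c(300,185,4)
# image: up=+x, left=+y
pts=[rk(163,52),rk(497,143),rk(377,562),rk(37,463)]
for p in pts: print(at('top',*p,.04))
# long side 180 = rack x: along up/down
L=[(.09,.075,.04),(.09,-.075,.04),(-.09,-.075,.04),(-.09,.075,.04)]
x,r=fit('top',list(zip(L,pts)),[.5,.25,0]);print('rack',x,r)
hc=[rk(218,141),rk(397,191),rk(176,277),rk(354,329),rk(133,415),rk(312,469)]
H=[(i*.06,j*.04,.04) for i in(1,0,-1) for j in(1,-1)]
print('rack holes',fit('top',list(zip(H,hc)),x))
w=rd(292,270)
ob=[((.07,.07,.042),rd(124,46)),((.07,-.07,.042),rd(519,113)),((-.07,-.07,.042),rd(468,508)),((-.07,.07,.042),rd(72,440)),((0,.003,.042),w),((-.038,.014,.042+.031),rd(262,372)),((.002,.014,.0725),rd(278,252))]
print('reader',fit('top',ob,[.5,-.2,0]))
for b in [(100,471),(113,344),(107,95)]: print(at('top',*rw(*b),.078), rw(*b))
E
```

```text
[0.61240157 0.30970569]
[0.57573371 0.16403596]
[0.40166888 0.20654225]
[0.43776424 0.35237553]
rack [ 0.50689354  0.25815796 -0.24165596] [ 0.1  0.1  0.1 -0.3 -0.2  0.  -0.1  0.1]
rack holes (array([ 0.50673294,  0.25908988, -0.2513482 ]), array([ 0.1, -0.1, -0. , -0.1, -0.1,  0. ,  0.1, -0. , -0.2,  0.1,  0.1,
        0. ]))
reader (array([ 0.52468595, -0.24309616, -0.1567082 ]), array([ 0.5, -0.5, -0.1, -0.5,  0.3,  0.1, -0.5,  0.3, -0.5,  0.4,  0.2,
       -0.1,  0.1,  0.2]))
[0.465109   0.00314943] [324.625 302.25 ]
[ 0.52789646 -0.00225956] [327.875 270.5  ]
[0.65469036 0.00277949] [326.375 208.25 ]
```

```bash
cat >> m.py <<'E'
RACK=[.5068,.2588,-.249]; READ=[.5247,-.2431,-.157]
def loc(F,l): return np.r_[np.array(F[:2])+R(F[2])@np.array(l[:2]),l[2]]
def circ(x,y,r,z): return [(x+r*np.cos(a),y+r*np.sin(a),z) for a in np.linspace(0,6.283,48)]
def overlay(cam,bots):
    P=[]
    for i in(1,0,-1):
        for j in(1,-1): P+=[loc(RACK,q) for q in circ(i*.06,j*.04,.022,.04)]
    P+=[loc(RACK,q) for q in [(.09,.075,.04),(.09,-.075,.04),(-.09,-.075,.04),(-.09,.075,.04)]]
    P+=[loc(READ,q) for q in [(.07,.07,.042),(.07,-.07,.042),(-.07,-.07,.042),(-.07,.07,.042)]+circ(0,.003,.026,.042)+circ(.002,.014,.01,.0725)]
    for b in bots: P+=circ(*b,.013,.078)+circ(*b,.02,.048)+circ(*b,.02,0)
    return [pix(cam,p) for p in P]
E
python3 - <<'E'
from m import *
B=[(.465,.003),(.528,-.0022),(.654,.0027)]
for n in('scene','top'):
    im=cv2.imread(f'pics/{n}0.png'); P=overlay(n,B)
    if n=='scene': crop(im,155,130,240,240,2.5 if 0 else 2.5,'pics/ovs.png',P); crop(im,230,195,140,90,5,'pics/ovsb.png',P)
    else: crop(im,150,180,340,170,2.3,'pics/ovt.png',P); crop(im,300,185,55,150,4,'pics/ovtb.png',P)
E
```

```text
(no output)
```

View pics/ovs.png

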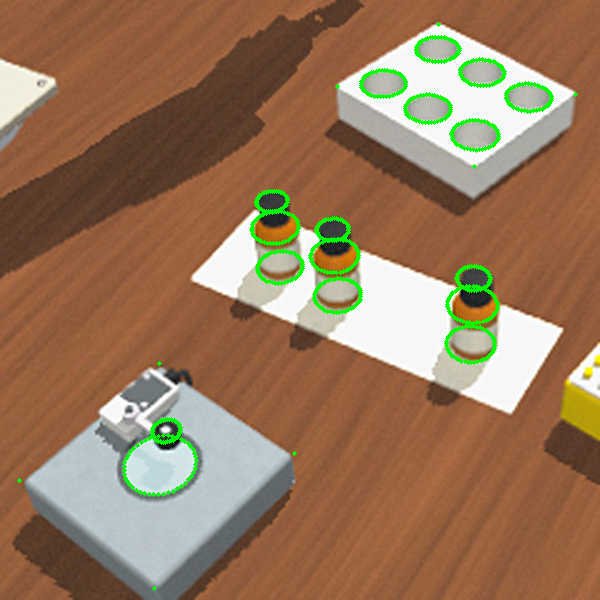

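View pics/ovsb.png

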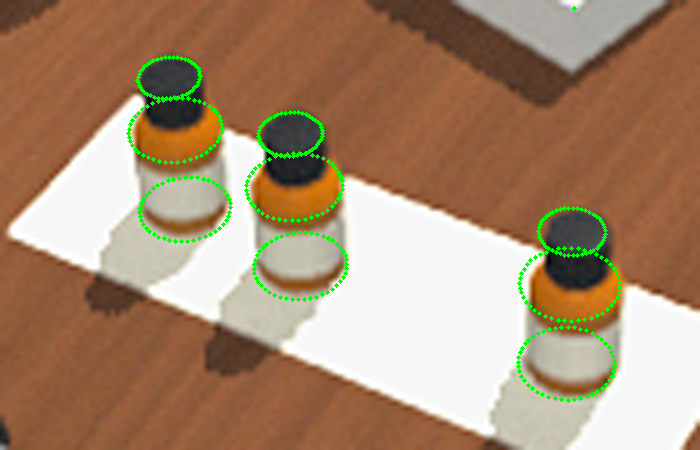

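View pics/ovt.png

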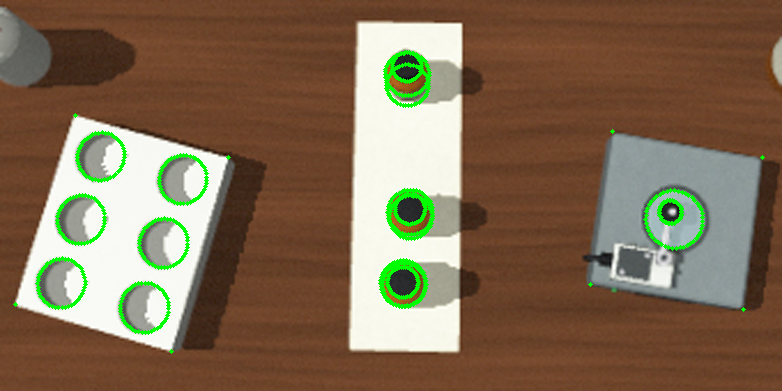

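View pics/ovtb.png

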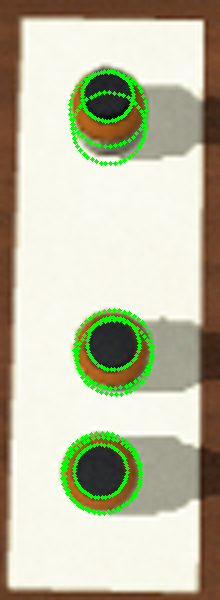

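```bash
cat >> m.py <<'E'
from scipy.spatial.transform import Rotation as Ro
YAW=-.157
def Rt(yaw): # tool y = world y rotated by yaw, z down
    y=np.array([-np.sin(yaw),np.cos(yaw),0]);z=np.array([0,0,-1.]);return np.c_[np.cross(y,z),y,z]
def go(p,yaw=YAW):
    o=manip.get_obs(); Rc=Ro.from_quat(o['ee_rot'])
    d=Rc.inv().apply(np.array(p)-o['position']); rv=(Rc.inv()*Ro.from_matrix(Rt(yaw))).as_rotvec()
    print('to',np.round(p,4),'shift',np.round(d,4),'rot',np.round(rv,3))
E
python3 -c "
from m import *
go((.465,.003,.15))"
```

```text
to [0.465 0.003 0.15 ] shift [-0.418  -0.421   0.0521] rot [-0.001 -0.    -0.29 ]
```

```bash
python3 -m handwheel '[[[-0.04,-0.04,0,0,0,-0.1,0.06],[-0.08,-0.08,0,0,0,-0.2,0.06],[-0.12,-0.12,0,0,0,-0.29,0.06],[-0.16,-0.16,0,0,0,-0.29,0.06],[-0.2,-0.2,0,0,0,-0.29,0.06],[-0.24,-0.24,0,0,0,-0.29,0.06],[-0.28,-0.28,0,0,0,-0.29,0.06],[-0.3,-0.3,0,0,0,-0.29,0.06]]]' 40
python3 -c "
from m import *
go((.465,.003,.15))"
```

```text
clock: 1.1
position: [0.4116, 0.1604, 0.2021]
ee_rot: [0.08, 0.997, 0.0, -0.0]
ft_force: [-0.4, 0.1, -0.0]
grip_width: 0.701
to [0.465 0.003 0.15 ] shift [-0.0779 -0.1469  0.0521] rot [ 0.    -0.    -0.003]
```

```bash
python3 -m handwheel '[[[-0.03,-0.05,0.015,0,0,0,0.06],[-0.055,-0.1,0.03,0,0,0,0.06],[-0.075,-0.14,0.045,0,0,0,0.06],[-0.078,-0.147,0.052,0,0,0,0.06],[-0.078,-0.147,0.052,0,0,0,0.06],[-0.078,-0.147,0.052,0,0,0,0.06]]]'
python3 - <<'E'
from m import *
o=manip.get_obs();print(o['position'],o['ft_force'])
s=manip.camera('scene');t=manip.camera('top');cv2.imwrite('pics/s1.png',s);cv2.imwrite('pics/t1.png',t)
B=[(.465,.003),(.528,-.0022),(.656,.0025)]
crop(s,220,120,160,150,5,'pics/s1c.png',overlay('scene',B))
crop(t,260,170,140,170,3.5,'pics/t1c.png',overlay('top',B))
go((.465,.003,.052))
E
```

```text
clock: 1.85
position: [0.465, 0.0076, 0.1505]
ee_rot: [0.077, 0.997, 0.0, 0.0]
ft_force: [-0.1, 0.4, -0.6]
grip_width: 0.703
[0.46501372 0.00756833 0.15050283] [-0.08726858  0.41940502 -0.61462942]
to [0.465 0.003 0.052] shift [-0.0005 -0.0044  0.0986] rot [0.001 0.001 0.002]
```

View pics/s1c.png

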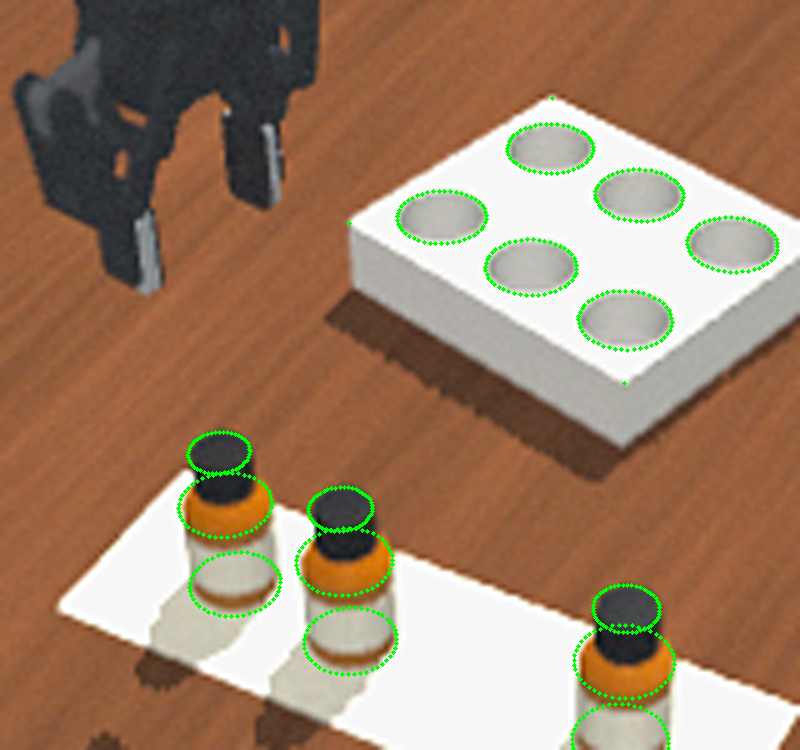

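View pics/t1c.png

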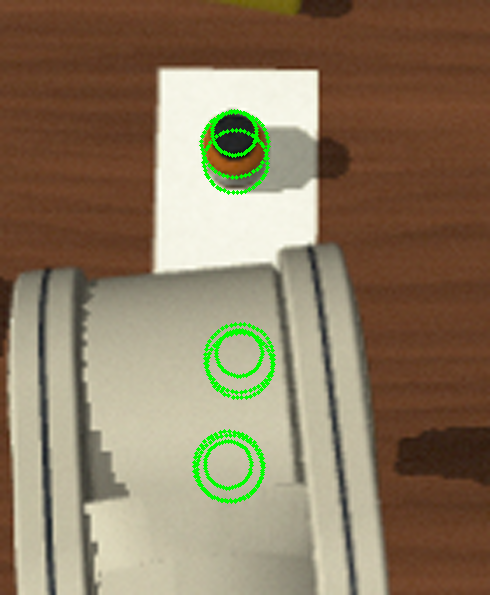

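The caps in the scene view sit inside the outlines, so the bottles haven't moved. The rack bores also match in this view. I'm going down in two steps.

```bash
python3 -m handwheel '[[[0,-0.0045,0.02,0,0,0,0.06],[0,-0.0045,0.05,0,0,0,0.06],[0,-0.0045,0.055,0,0,0,0.06],[0,-0.0045,0.055,0,0,0,0.06]]]'
python3 -c "
from m import *
go((.465,.003,.052))"
```

```text
clock: 2.45
position: [0.4646, 0.0021, 0.0958]
ee_rot: [0.078, 0.997, 0.0, 0.0]
ft_force: [-0.7, -0.4, -0.2]
grip_width: 0.701
to [0.465 0.003 0.052] shift [-0.0003  0.0009  0.0438] rot [0.    0.    0.001]
```

```bash
python3 -m handwheel '[[[0,0.001,0.02,0,0,0,0.06],[0,0.001,0.04,0,0,0,0.06],[0,0.001,0.044,0,0,0,0.06],[0,0.001,0.044,0,0,0,0.06],[0,0.001,0.044,0,0,0,0.01],[0,0.001,0.044,0,0,0,0.01],[0,0.001,0.044,0,0,0,0.01],[0,0.001,0.044,0,0,0,0.01]]]' 40
python3 - <<'E'
from m import *
s=manip.camera('scene');cv2.imwrite('pics/s2.png',s)
crop(s,200,150,130,120,5,'pics/s2c.png')
o=manip.get_obs();print(o['position'],o['grip_width']*85.4)
E
```

```text
clock: 3.45
position: [0.4646, 0.0027, 0.0513]
ee_rot: [0.078, 0.997, 0.0, 0.0]
ft_force: [0.3, 0.5, 0.3]
grip_width: 0.116
[0.46453946 0.00268469 0.05125099] 10.17182519556604
```

View pics/s2c.png

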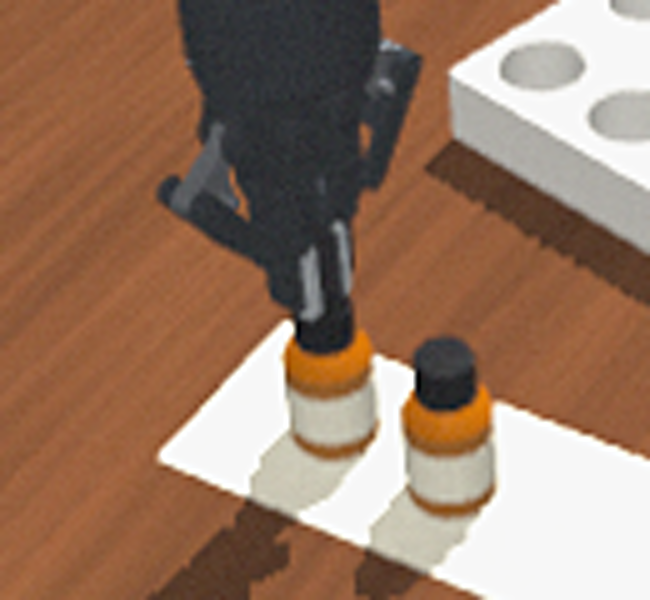

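```bash
python3 - <<'E'
from m import *
for z in(.045,.051,.06,.07,.08):print(z,pix('scene',(.4646,.0027,z)))
s=manip.camera('scene');t=manip.camera('top')
crop(s,235,175,60,75,8,'pics/s3c.png',overlay('scene',[(.465,.003)]));crop(t,260,220,130,140,4,'pics/t3c.png',overlay('top',[(.465,.003)]))
E
```

```text
0.045 [264.47627628 221.53431396]
0.051 [264.22412237 219.49103949]
0.06 [263.84234306 216.3938327 ]
0.07 [263.41308549 212.9063376 ]
0.08 [262.97842416 209.36938719]
```

View pics/s3c.png

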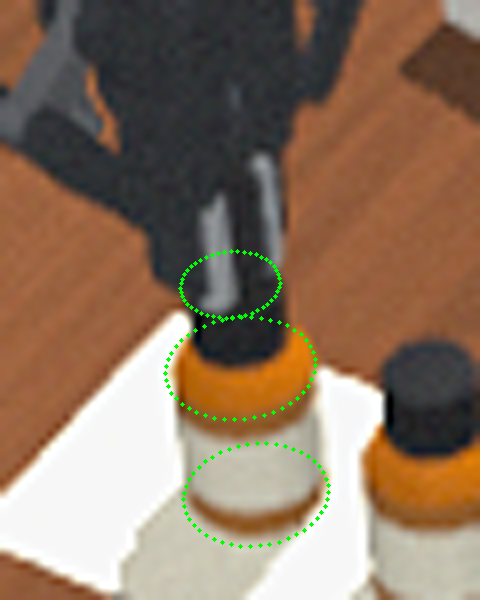

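View pics/t3c.png

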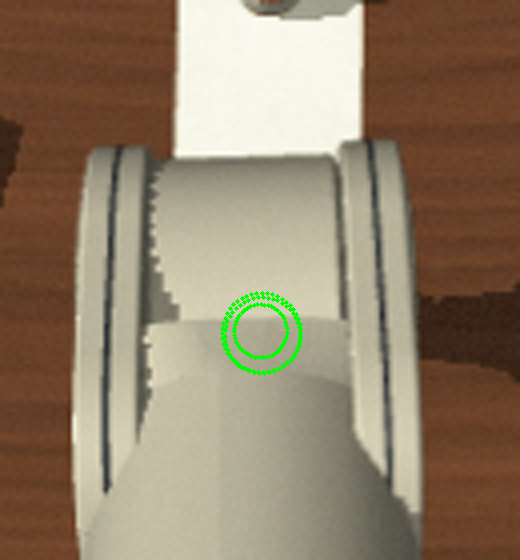

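```bash
python3 - <<'E'
from m import *
for z in(.14,.15,.16,.17,.18):print(z,pix('scene',(.465,.0076,z)),pix('scene',(.465-.0047,.0076-.03,z)),pix('scene',(.4697,.0376,z)))
o=manip.get_obs();print(o)
E
```

```text
0.14 [261.77987863 185.74998507] [251.34674695 193.53123476] [271.86280877 178.24586434]
0.15 [261.31800142 181.84255206] [250.79650263 189.61097306] [271.48327895 174.3538682 ]
0.16 [260.85022884 177.87806671] [250.23905915 185.632096  ] [271.09902078 170.40637534]
0.17 [260.37647635 173.85547315] [249.67430902 181.59348444] [270.70996914 166.40239065]
0.18 [259.89665918 169.77369732] [249.10214431 177.49399875] [270.31605882 162.34090303]
{'clock': 3.6, 'joint_pos': array([-0.50485149,  0.12999249,  0.42716077,  2.06373487, -0.06567281,
        0.96042746,  1.37084015]), 'joint_velocities': array([ 5.71681968e-04,  3.09138276e-03, -2.25140968e-04, -6.17880685e-04,
        2.51322979e-04, -7.95936161e-04,  1.21246276e-05]), 'tau': array([-6.05011937e-04, -3.76244688e+01,  2.22311877e+00, -3.28548217e+01,
        1.40524222e-02,  2.85195543e-03, -6.28683283e-04]), 'position': array([0.46451995, 0.00269435, 0.05120062]), 'ee_rot': array([7.82980780e-02, 9.96929992e-01, 3.76142620e-05, 3.04802686e-06]), 'ft_force': array([ 0.04898903, -0.0685594 , -0.03988039]), 'torque': array([ 0.05839389, -0.05417228, -0.00086448]), 'grip_width': 0.11755830118846322}
```

The opening reads 10 mm and the pads end at about row 213, so the jaws closed just above the cap. The fingertips sit about 25 mm higher than the reported TCP. I'll open and go about 20 mm lower.

```bash
python3 -m handwheel '[[[0,0,0,0,0,0,0.06],[0,0,0,0,0,0,0.06],[0,0,0,0,0,0,0.06],[0,0,0,0,0,0,0.06],[0,0,0.01,0,0,0,0.06],[0,0,0.018,0,0,0,0.06],[0,0,0.018,0,0,0,0.06]]]'
python3 -m handwheel '[[[0,0,0,0,0,0,0.02],[0,0,0,0,0,0,0.02],[0,0,0,0,0,0,0.02],[0,0,0,0,0,0,0.02],[0,0,0,0,0,0,0.02]]]' 40
python3 - <<'E'
from m import *
s=manip.camera('scene')
crop(s,235,175,60,75,8,'pics/s4c.png',overlay('scene',[(.465,.003)]))
E
```

```text
clock: 4.47
position: [0.4638, 0.0025, 0.0322]
ee_rot: [0.078, 0.997, -0.0, -0.001]
ft_force: [1.0, -0.4, 0.7]
grip_width: 0.704
clock: 5.1
position: [0.4648, 0.0028, 0.0335]
ee_rot: [0.078, 0.997, 0.0, 0.0]
ft_force: [0.1, 0.0, 3.6]
grip_width: 0.287
```

View pics/s4c.png

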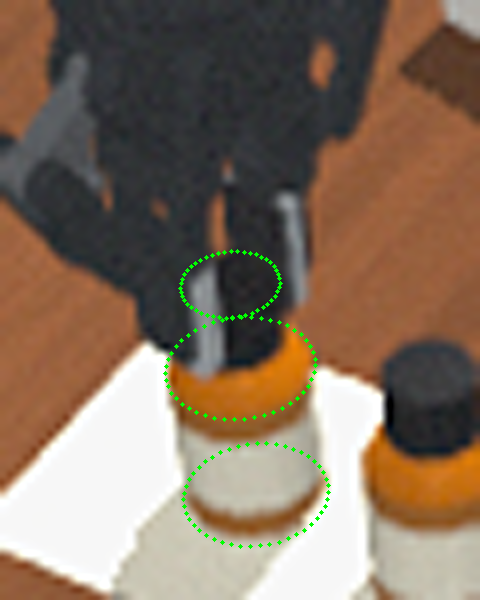

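The jaws now hold the cap: the opening is 24.5 mm and the pads lie on both sides of it. Next I lift and look.

```bash
python3 -m handwheel '[[[0,0,-0.01,0,0,0,0.015],[0,0,-0.03,0,0,0,0.015],[0,0,-0.055,0,0,0,0.015],[0,0,-0.08,0,0,0,0.015],[0,0,-0.1,0,0,0,0.015],[0,0,-0.1,0,0,0,0.015]]]' 50
python3 - <<'E'
from m import *
s=manip.camera('scene')
p=manip.get_obs()['position']
print(p, manip.get_obs()['grip_width'])
crop(s,225,140,80,75,8,'pics/s5c.png',[pix('scene',q) for q in circ(p[0],p[1]+.0002,.02,p[2]-.0335)+circ(p[0],p[1],.013,p[2]-.0335+.078)])
a=loc(READ,(0,-.048,.15));b=loc(READ,(0,-.048,.081));c=loc(READ,(0,.007,.081))
for q in(a,b,c): go(q)
E
```

```text
clock: 5.9
position: [0.4653, 0.0027, 0.1345]
ee_rot: [0.078, 0.997, 0.001, 0.001]
ft_force: [0.1, 0.4, -1.5]
grip_width: 0.282
[0.46457257 0.00267034 0.13334088] 0.27697244241563646
to [ 0.5172 -0.2905  0.15  ] shift [-0.0978 -0.2814 -0.0167] rot [0.001 0.001 0.   ]
to [ 0.5172 -0.2905  0.081 ] shift [-0.0977 -0.2814  0.0523] rot [0.001 0.001 0.   ]
to [ 0.5258 -0.2362  0.081 ] shift [-0.0978 -0.2264  0.0523] rot [0.001 0.001 0.   ]
```

View pics/s5c.png

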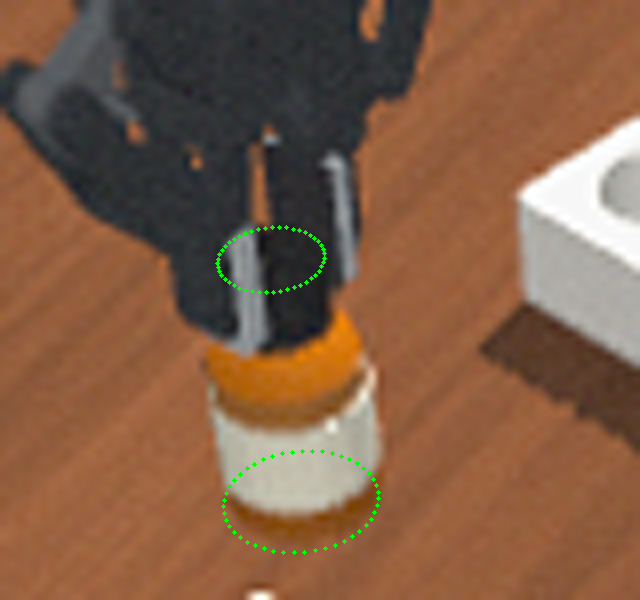

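The bottle hangs upright, with its base on the predicted circle (centre about (297,500) in the crop). I'm moving it to the reader's -y side.

```bash
python3 -m handwheel '[[[-0.01,-0.03,-0.01,0,0,0,0.015],[-0.025,-0.07,-0.017,0,0,0,0.015],[-0.042,-0.12,-0.017,0,0,0,0.015],[-0.06,-0.17,-0.017,0,0,0,0.015],[-0.075,-0.215,-0.017,0,0,0,0.015],[-0.09,-0.255,-0.017,0,0,0,0.015],[-0.098,-0.281,-0.017,0,0,0,0.015],[-0.098,-0.281,-0.017,0,0,0,0.015]]]' 60
python3 -m handwheel '[[[0,0,0.01,0,0,0,0.015],[0,0,0.03,0,0,0,0.015],[0,0,0.05,0,0,0,0.015],[0,0,0.063,0,0,0,0.015],[0,0,0.063,0,0,0,0.015],[0,0,0.063,0,0,0,0.015]]]'
cat >> m.py <<'E'
def inread(F=None):
    F=F or READ; p=manip.get_obs()['position']; return np.r_[R(F[2]).T@(p[:2]-np.array(F[:2])),p[2]]
E
python3 - <<'E'
from m import *
s=manip.camera('scene');t=manip.camera('top')
p=manip.get_obs()['position'];print(p,manip.get_obs()['grip_width'],inread())
P=overlay('scene',[])+[pix('scene',q) for q in circ(p[0],p[1],.02,p[2]-.0335)]
crop(s,155,220,130,140,4,'pics/s6c.png',P)
go(loc(READ,(0,-.02,.081)));go(loc(READ,(0,.007,.081)))
E
```

```text
clock: 6.95
position: [0.516, -0.2924, 0.1487]
ee_rot: [0.08, 0.997, -0.001, -0.001]
ft_force: [0.6, 0.4, -1.5]
grip_width: 0.274
clock: 7.7
position: [0.5178, -0.2904, 0.0877]
ee_rot: [0.078, 0.997, -0.0, 0.0]
ft_force: [0.7, 0.4, -0.0]
grip_width: 0.275
[ 0.51786304 -0.29047984  0.08791265] 0.274463656356711 [ 0.00065524 -0.0478661   0.08791265]
to [ 0.5216 -0.2629  0.081 ] shift [0.0007 0.0279 0.0069] rot [-0.     0.001  0.   ]
to [ 0.5258 -0.2362  0.081 ] shift [0.0007 0.0549 0.0069] rot [-0.     0.001  0.   ]
```

View pics/s6c.png

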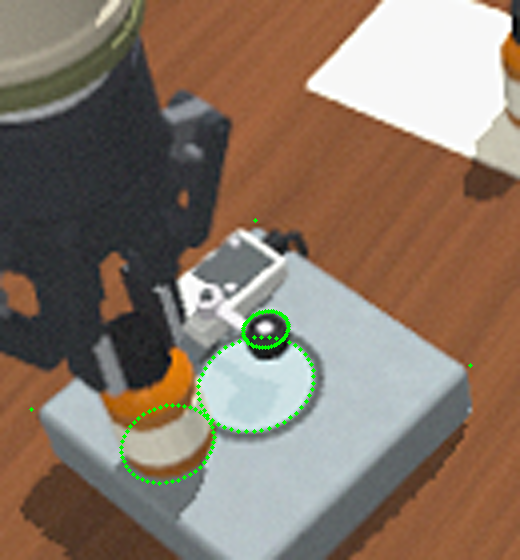

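Bottle 1 is over the -y part of the housing, clear of the roller, which shows at (265,330). I'll lower it 6 mm, then push slowly and hold.

```bash
python3 -m handwheel '[[[0,0,0.006,0,0,0,0.015],[0,0.01,0.006,0,0,0,0.015],[0,0.02,0.006,0,0,0,0.015],[0,0.026,0.006,0,0,0,0.015],[0,0.033,0.006,0,0,0,0.015],[0,0.04,0.006,0,0,0,0.015],[0,0.046,0.006,0,0,0,0.015],[0,0.052,0.006,0,0,0,0.015]]]' 60
python3 -c "
from m import *;print(inread(),manip.get_obs()['ft_force'])"
python3 -m handwheel '[[[0,0.004,0,0,0,0,0.015],[0,0.004,0,0,0,0,0.015],[0,0.004,0,0,0,0,0.015],[0,0.004,0,0,0,0,0.015]]]'
python3 - <<'E'
from m import *
s=manip.camera('scene')
p=manip.get_obs()['position'];print(p,manip.get_obs()['ft_force'],inread())
P=[pix('scene',q) for q in circ(p[0],p[1],.02,p[2]-.0335)]
crop(s,155,220,130,140,4,'pics/s7c.png',P)
E
```

```text
clock: 8.8
position: [0.5253, -0.2391, 0.0813]
ee_rot: [0.079, 0.997, -0.0, -0.0]
ft_force: [-2.4, -4.3, -0.8]
grip_width: 0.276
[-4.12884884e-05  4.01892260e-03  8.12827184e-02] [-2.40993262 -4.30032073 -0.77754575]
clock: 9.3
position: [0.5257, -0.2355, 0.081]
ee_rot: [0.079, 0.997, -0.0, -0.0]
ft_force: [-2.4, -4.6, -0.6]
grip_width: 0.276
[ 0.52565775 -0.23548954  0.08101542] [-1.39765073 -5.23933171 -1.28926786] [-0.00024397  0.00766661  0.08101542]
```

View pics/s7c.png

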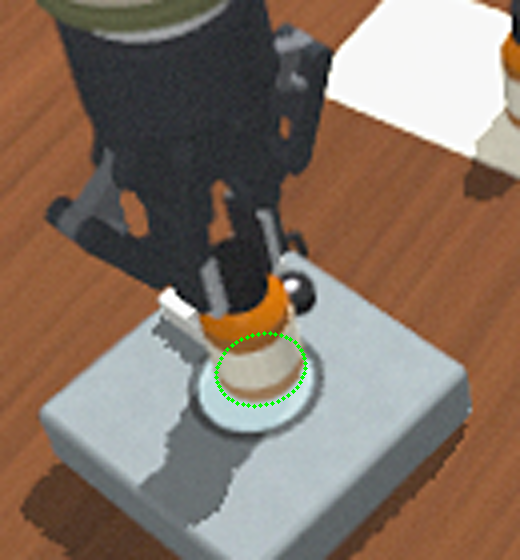

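The arm is pushed well over, with the roller now at (298,290). The bottle is upright over the window at reader y of about 7.7 mm, and the force is about 5 N. I'll hold a little longer, then back out.

```bash
python3 -m handwheel '[[[0,0,0,0,0,0,0.015],[0,0,0,0,0,0,0.015],[0,0,0,0,0,0,0.015],[0,-0.008,0,0,0,0,0.015],[0,-0.02,0,0,0,0,0.015],[0,-0.035,0,0,0,0,0.015],[0,-0.05,0,0,0,0,0.015],[0,-0.055,0,0,0,0,0.015]]]'
python3 -m handwheel '[[[0,0,-0.02,0,0,0,0.015],[0,0,-0.045,0,0,0,0.015],[0,0,-0.07,0,0,0,0.015],[0,0,-0.075,0,0,0,0.015]]]'
python3 - <<'E'
from m import *
s=manip.camera('scene');p=manip.get_obs()['position'];print(p,manip.get_obs()['ft_force'],inread())
P=[pix('scene',q) for q in circ(p[0],p[1],.02,p[2]-.0335)]
crop(s,150,170,150,150,4,'pics/s8c.png',P)
for l in [(-.06,-.04,.16)]: go(loc(RACK,l))
E
```

```text
clock: 10.35
position: [0.517, -0.2907, 0.0811]
ee_rot: [0.079, 0.997, -0.0, -0.0]
ft_force: [1.0, 0.6, -0.6]
grip_width: 0.276
clock: 10.85
position: [0.5189, -0.2892, 0.1588]
ee_rot: [0.078, 0.997, -0.0, 0.002]
ft_force: [-0.2, -0.2, -1.5]
grip_width: 0.276
[ 0.51854834 -0.28903433  0.15811053] [ 0.23451545  0.39637212 -1.09850996] [ 0.0011061  -0.04633122  0.15811053]
to [0.4388 0.2348 0.16  ] shift [ 0.1602  0.5051 -0.0023] rot [0.    0.003 0.001]
```

View pics/s8c.png

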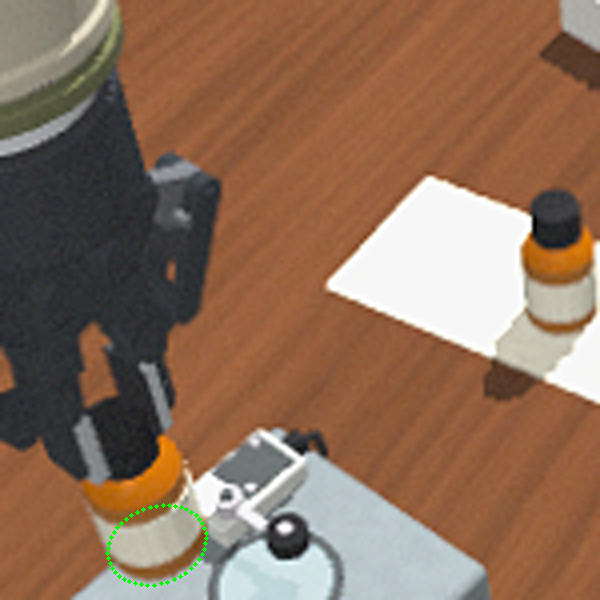

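The roller has sprung back, to (288,535) in this crop. Bottle 1 is still upright in the jaws, so I'm moving to the rack.

```bash
python3 -m handwheel '[[[0.01,0.03,0,0,0,0,0.015],[0.025,0.08,0,0,0,0,0.015],[0.043,0.135,0,0,0,0,0.015],[0.06,0.19,0,0,0,0,0.015],[0.078,0.245,0,0,0,0,0.015],[0.095,0.3,0,0,0,0,0.015],[0.113,0.355,0,0,0,0,0.015],[0.13,0.4,0,0,0,0,0.015]]]'
python3 -m handwheel '[[[0.01,0.035,0,0,0,0,0.015],[0.02,0.07,0,0,0,0,0.015],[0.03,0.1,0,0,0,0,0.015],[0.03,0.105,0.01,0,0,0,0.015],[0.03,0.105,0.02,0,0,0,0.015],[0.03,0.105,0.03,0,0,0,0.015],[0.03,0.105,0.03,0,0,0,0.015],[0.03,0.105,0.03,0,0,0,0.015]]]'
python3 - <<'E'
from m import *
s=manip.camera('scene');t=manip.camera('top');p=manip.get_obs()['position'];print(p)
P=[pix('scene',q) for q in circ(p[0],p[1],.02,p[2]-.0335)]+overlay('scene',[])
crop(s,260,90,130,120,5,'pics/s9c.png',P);cv2.imwrite('pics/t9.png',t)
go(loc(RACK,(-.06,-.04,.092)));go(loc(RACK,(-.06,-.04,.049)))
E
```

```text
clock: 11.9
position: [0.4504, 0.1286, 0.1557]
ee_rot: [0.077, 0.997, 0.0, -0.0]
ft_force: [0.2, 0.5, -0.8]
grip_width: 0.267
clock: 12.9
position: [0.4386, 0.2342, 0.1264]
ee_rot: [0.079, 0.997, 0.0, 0.0]
ft_force: [-0.5, 1.2, -0.8]
grip_width: 0.277
[0.43869876 0.23456684 0.12662977]
to [0.4388 0.2348 0.092 ] shift [-0.      0.0002  0.0346] rot [ 0.001  0.001 -0.   ]
to [0.4388 0.2348 0.049 ] shift [-0.      0.0002  0.0776] rot [ 0.001  0.001 -0.   ]
```

View pics/s9c.png

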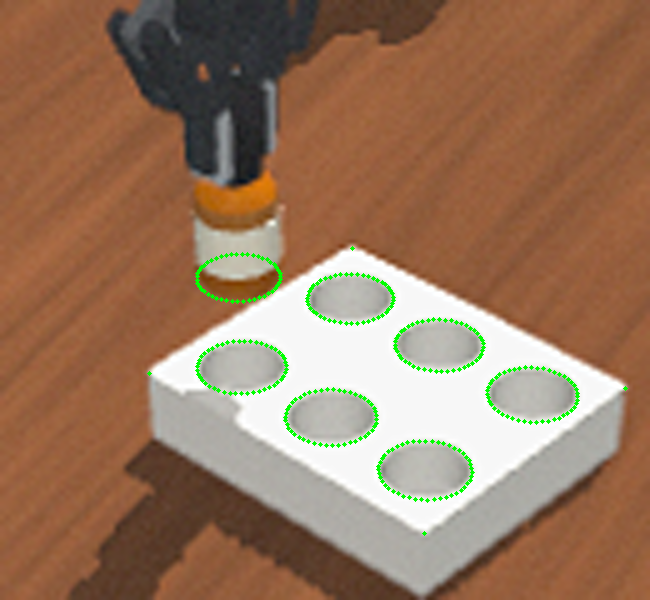

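View pics/t9.png

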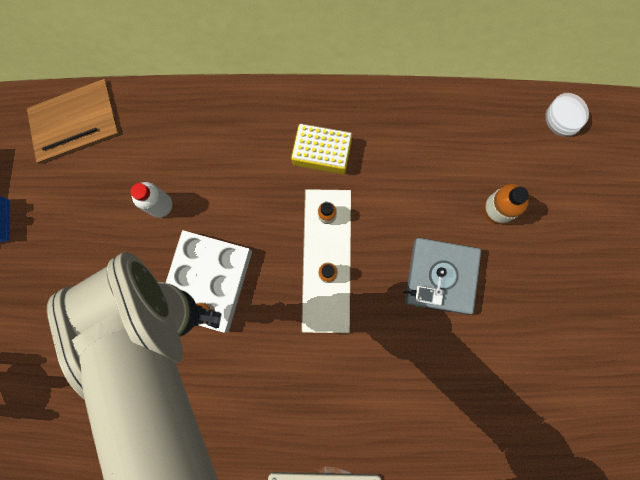

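The base sits at (238,278) in the crop, in line above its bore at (242,367). The top view shows the other two bottles unmoved. I'm lowering and checking the force.

```bash
python3 -m handwheel '[[[0,0,0.02,0,0,0,0.015],[0,0,0.04,0,0,0,0.015],[0,0,0.048,0,0,0,0.015],[0,0,0.053,0,0,0,0.015],[0,0,0.058,0,0,0,0.015],[0,0,0.06,0,0,0,0.015]]]'
python3 -c "
from m import *
go(loc(RACK,(-.06,-.04,.049)))"
```

```text
clock: 13.75
position: [0.4385, 0.2347, 0.0663]
ee_rot: [0.078, 0.997, 0.0, 0.0]
ft_force: [-0.8, -0.6, -1.2]
grip_width: 0.277
to [0.4388 0.2348 0.049 ] shift [-0.0002  0.0001  0.0173] rot [0. 0. 0.]
```

```bash
python3 -m handwheel '[[[0,0,0.005,0,0,0,0.015],[0,0,0.01,0,0,0,0.015],[0,0,0.014,0,0,0,0.015],[0,0,0.017,0,0,0,0.015],[0,0,0.018,0,0,0,0.015],[0,0,0.018,0,0,0,0.015]]]'

```

```text
clock: 14.5
position: [0.4387, 0.2347, 0.0486]
ee_rot: [0.078, 0.997, 0.0, 0.0]
ft_force: [-1.0, -0.7, 3.7]
grip_width: 0.275
```

Force z is +3.7 N, so it has reached the bottom. I'll release and raise.

```bash
python3 -m handwheel '[[[0,0,0,0,0,0,0.05],[0,0,0,0,0,0,0.05],[0,0,0,0,0,0,0.05],[0,0,0,0,0,0,0.05],[0,0,-0.02,0,0,0,0.05],[0,0,-0.06,0,0,0,0.05],[0,0,-0.1,0,0,0,0.05],[0,0,-0.11,0,0,0,0.06]]]'
python3 -m handwheel '[[[-0.01,-0.04,0,0,0,0,0.06],[-0.02,-0.09,0,0,0,0,0.06],[-0.03,-0.12,0,0,0,0,0.06]]]'
python3 - <<'E'
from m import *
s=manip.camera('scene');t=manip.camera('top');p=manip.get_obs()['position'];print(p)
h=loc(RACK,(-.06,-.04,0))[:2]
P=[pix('scene',q) for q in circ(*h,.013,.093)+circ(*h,.022,.04)]
crop(s,280,120,110,90,5,'pics/s10c.png',P);
crop(t,300,185,55,150,4,'pics/t10c.png',overlay('top',[(.528,-.0022),(.656,.0025)]))
cv2.imwrite('pics/s10.png',s)
go((.528,-.0022,.09))
E
```

```text
clock: 15.5
position: [0.4395, 0.2353, 0.1607]
ee_rot: [0.078, 0.997, 0.001, 0.001]
ft_force: [0.3, -0.3, 0.2]
grip_width: 0.706
clock: 15.88
position: [0.4488, 0.109, 0.1575]
ee_rot: [0.079, 0.997, -0.0, -0.0]
ft_force: [0.2, 0.1, -0.1]
grip_width: 0.7
[0.44948124 0.10771421 0.15766578]
to [ 0.528  -0.0022  0.09  ] shift [-0.0952 -0.0958  0.0677] rot [-0.001 -0.    -0.005]
```

View pics/s10c.png

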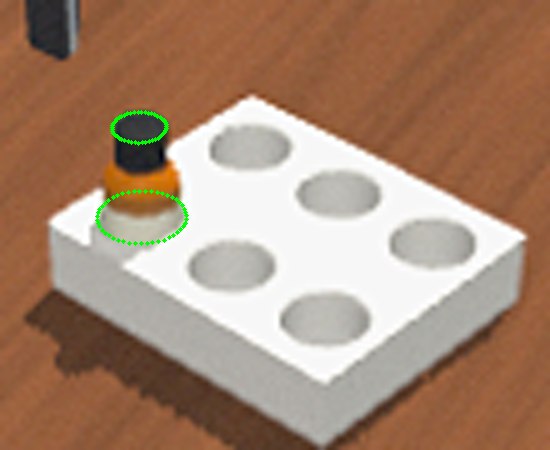

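View pics/s10.png

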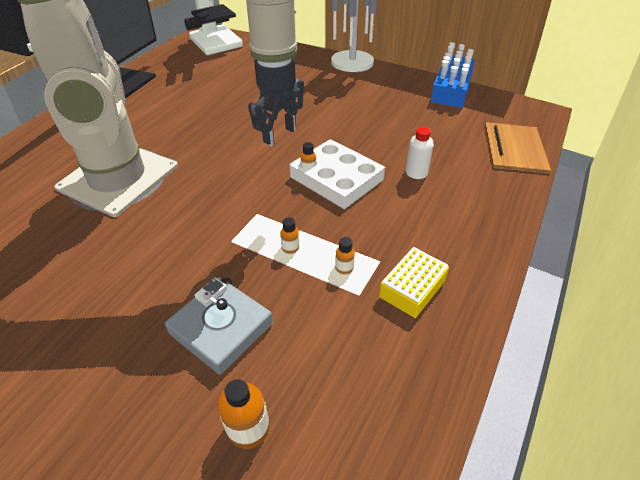

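View pics/t10c.png

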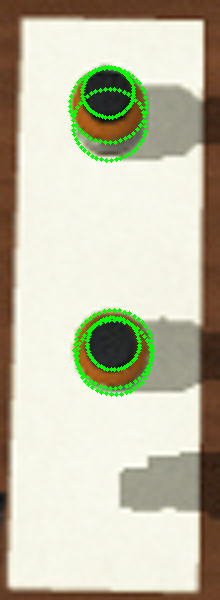

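Bottle 1 is home, with its cap exactly on the outline for z = 93 mm. Bottles 2 and 4 are where they were. Next is bottle 2.

```bash
python3 -m handwheel '[[[-0.03,-0.03,0,0,0,-0.005,0.06],[-0.06,-0.06,0,0,0,-0.005,0.06],[-0.09,-0.09,0.01,0,0,-0.005,0.06],[-0.095,-0.096,0.03,0,0,-0.005,0.06],[-0.095,-0.096,0.05,0,0,-0.005,0.06],[-0.095,-0.096,0.05,0,0,-0.005,0.06],[-0.095,-0.096,0.05,0,0,-0.005,0.06]]]'
python3 - <<'E'
from m import *
s=manip.camera('scene')
crop(s,250,170,100,90,6,'pics/s11c.png',overlay('scene',[(.528,-.0022)]))
go((.528,-.0022,.0335))
E
```

```text
clock: 16.85
position: [0.5284, 0.0023, 0.1086]
ee_rot: [0.075, 0.997, 0.0, 0.0]
ft_force: [-0.1, -0.6, 1.3]
grip_width: 0.704
to [ 0.528  -0.0022  0.0335] shift [-0.     -0.0045  0.0754] rot [0.    0.001 0.006]
```

View pics/s11c.png

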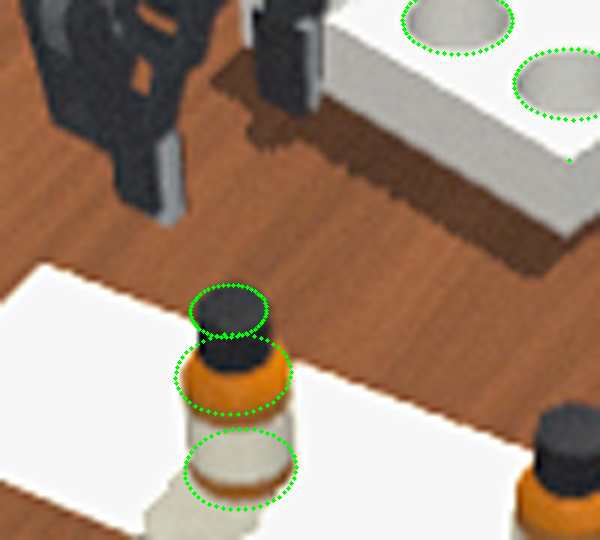

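```bash
python3 -m handwheel '[[[0,-0.004,0.01,0,0,0.006,0.06],[0,-0.004,0.03,0,0,0.006,0.06],[0,-0.004,0.055,0,0,0.006,0.06],[0,-0.004,0.07,0,0,0.006,0.06],[-0.0005,-0.004,0.0755,0,0,0.006,0.06],[-0.0005,-0.004,0.0755,0,0,0.006,0.06],[-0.0005,-0.004,0.0755,0,0,0.006,0.06]]]'
python3 -m handwheel '[[[0,0,0,0,0,0,0.015],[0,0,0,0,0,0,0.015],[0,0,0,0,0,0,0.015],[0,0,0,0,0,0,0.015],[0,0,0,0,0,0,0.015]]]' 60
python3 - <<'E'
from m import *
s=manip.camera('scene');p=manip.get_obs()['position']
crop(s,250,170,100,90,6,'pics/s12c.png',[pix('scene',q) for q in circ(p[0],p[1],.02,0)+circ(p[0],p[1],.013,.078)])
E
```

```text
clock: 17.77
position: [0.5286, -0.0023, 0.0334]
ee_rot: [0.079, 0.997, 0.0, 0.001]
ft_force: [-0.7, -0.1, -0.6]
grip_width: 0.699
clock: 18.4
position: [0.5285, -0.0021, 0.0332]
ee_rot: [0.079, 0.997, 0.0, 0.0]
ft_force: [0.2, 1.1, 5.0]
grip_width: 0.277
```

View pics/s12c.png

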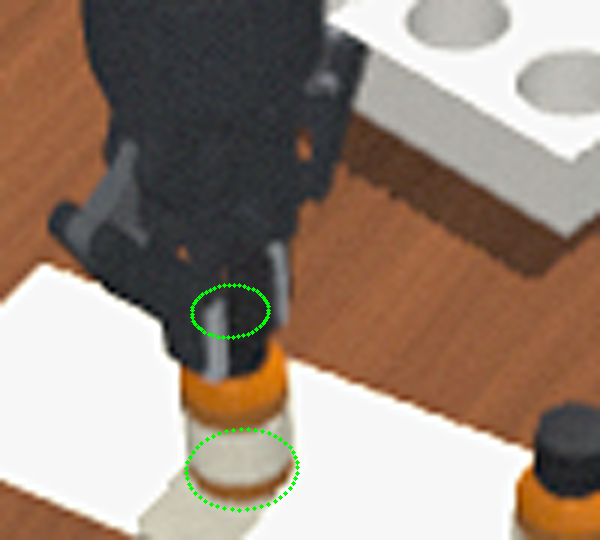

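Bottle 2 is gripped, with a 23.7 mm opening like bottle 1, and it stands straight. I'll lift it and go to the reader.

```bash
python3 -m handwheel '[[[0,0,-0.01,0,0,0,0.015],[0,0,-0.03,0,0,0,0.015],[0,0,-0.055,0,0,0,0.015],[0,0,-0.08,0,0,0,0.015],[0,0,-0.105,0,0,0,0.015],[0,0,-0.117,0,0,0,0.015],[0,0,-0.117,0,0,0,0.015]]]'
python3 -c "
from m import *
go(loc(READ,(0,-.048,.15)))"
```

```text
clock: 19.32
position: [0.5283, -0.0023, 0.1501]
ee_rot: [0.079, 0.997, 0.0, 0.0]
ft_force: [-0.2, -0.3, -0.4]
grip_width: 0.277
to [ 0.5172 -0.2905  0.15  ] shift [-0.0343 -0.2864 -0.    ] rot [ 0.001  0.001 -0.001]
```

```bash
python3 -m handwheel '[[[-0.004,-0.03,0,0,0,0,0.015],[-0.01,-0.075,0,0,0,0,0.015],[-0.015,-0.125,0,0,0,0,0.015],[-0.02,-0.175,0,0,0,0,0.015],[-0.026,-0.22,0,0,0,0,0.015],[-0.031,-0.26,0,0,0,0,0.015],[-0.034,-0.286,0,0,0,0,0.015],[-0.034,-0.286,0,0,0,0,0.015]]]'
python3 -m handwheel '[[[0,0,0.01,0,0,0,0.015],[0,0,0.03,0,0,0,0.015],[0,0,0.05,0,0,0,0.015],[0,0,0.065,0,0,0,0.015],[0,0,0.068,0,0,0,0.015],[0,0,0.068,0,0,0,0.015]]]'
python3 - <<'E'
from m import *
s=manip.camera('scene')
p=manip.get_obs()['position'];print(p,inread())
P=overlay('scene',[])+[pix('scene',q) for q in circ(p[0],p[1],.02,p[2]-.0335)]
crop(s,155,190,150,150,4,'pics/s13c.png',P)
go(loc(READ,(0,.008,.081)))
E
```

```text
clock: 20.32
position: [0.5151, -0.2923, 0.1484]
ee_rot: [0.081, 0.997, -0.0, -0.001]
ft_force: [0.2, -0.5, -1.4]
grip_width: 0.276
clock: 21.08
position: [0.5168, -0.2902, 0.0818]
ee_rot: [0.079, 0.997, -0.0, 0.0]
ft_force: [-0.9, -0.0, -0.8]
grip_width: 0.275
[ 0.51700102 -0.29030938  0.08218482] [-0.00022283 -0.04783253  0.08218482]
to [ 0.526  -0.2352  0.081 ] shift [-0.0002  0.0558  0.0012] rot [-0.     0.001 -0.001]
```

View pics/s13c.png

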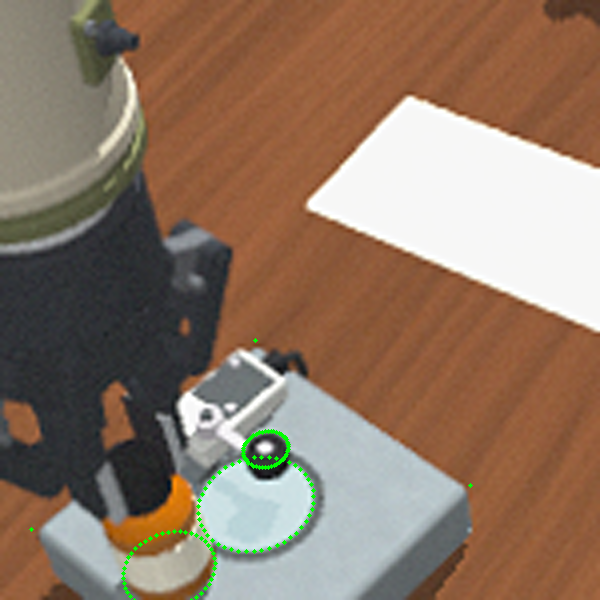

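Bottle 2 is in the same start pose as bottle 1, clear of the roller at (266,450). I'm pushing.

```bash
python3 -m handwheel '[[[0,0.01,0,0,0,0,0.015],[0,0.02,0,0,0,0,0.015],[0,0.026,0,0,0,0,0.015],[0,0.033,0,0,0,0,0.015],[0,0.04,0,0,0,0,0.015],[0,0.046,0,0,0,0,0.015],[0,0.052,0,0,0,0,0.015],[0,0.056,0,0,0,0,0.015]]]'
python3 -m handwheel '[[[0,0,0,0,0,0,0.015],[0,0,0,0,0,0,0.015],[0,0,0,0,0,0,0.015],[0,0,0,0,0,0,0.015],[0,0,0,0,0,0,0.015],[0,0,0,0,0,0,0.015]]]'
python3 - <<'E'
from m import *
s=manip.camera('scene')
p=manip.get_obs()['position'];print(manip.get_obs()['ft_force'],inread())
crop(s,155,220,130,140,4,'pics/s14c.png',[pix('scene',q) for q in circ(p[0],p[1],.02,p[2]-.0335)])
E
```

```text
clock: 22.12
position: [0.5248, -0.2352, 0.0815]
ee_rot: [0.079, 0.997, -0.0, -0.001]
ft_force: [-3.0, -5.5, -0.7]
grip_width: 0.276
clock: 22.88
position: [0.5248, -0.2355, 0.0815]
ee_rot: [0.079, 0.997, -0.0, -0.0]
ft_force: [-1.9, -4.4, -0.7]
grip_width: 0.277
[-1.4386098  -4.77865837 -0.63708727] [-0.00108278  0.00758035  0.08148352]
```

View pics/s14c.png

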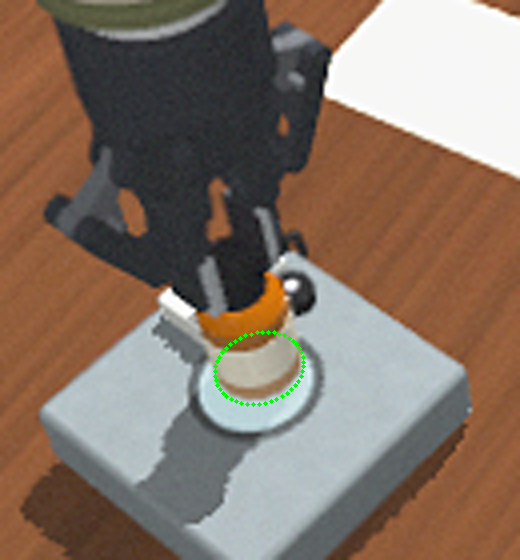

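The roller is pushed to (298,292), the same as for bottle 1, and has been held for over 0.75 s. I'll hold a bit more and then back out.

```bash
python3 -m handwheel '[[[0,0,0,0,0,0,0.015],[0,0,0,0,0,0,0.015],[0,-0.008,0,0,0,0,0.015],[0,-0.02,0,0,0,0,0.015],[0,-0.035,0,0,0,0,0.015],[0,-0.05,0,0,0,0,0.015],[0,-0.055,0,0,0,0,0.015]]]'
python3 -m handwheel '[[[0,0,-0.02,0,0,0,0.015],[0,0,-0.045,0,0,0,0.015],[0,0,-0.07,0,0,0,0.015],[0,0,-0.075,0,0,0,0.015],[0,0,-0.075,0,0,0,0.015]]]'
python3 - <<'E'
from m import *
cv2.imwrite('pics/t15.png',manip.camera('top'))
go(loc(RACK,(.06,-.04,.16)))
E
```

```text
clock: 23.8
position: [0.5163, -0.2905, 0.0816]
ee_rot: [0.08, 0.997, -0.0, -0.0]
ft_force: [-0.4, -0.0, -0.1]
grip_width: 0.278
clock: 24.42
position: [0.5171, -0.2887, 0.1569]
ee_rot: [0.078, 0.997, 0.0, 0.0]
ft_force: [-0.5, 1.6, -2.2]
grip_width: 0.278
to [0.5551 0.2052 0.16  ] shift [ 0.0394  0.4937 -0.0035] rot [ 0.001 -0.001 -0.   ]
```

View pics/t15.png

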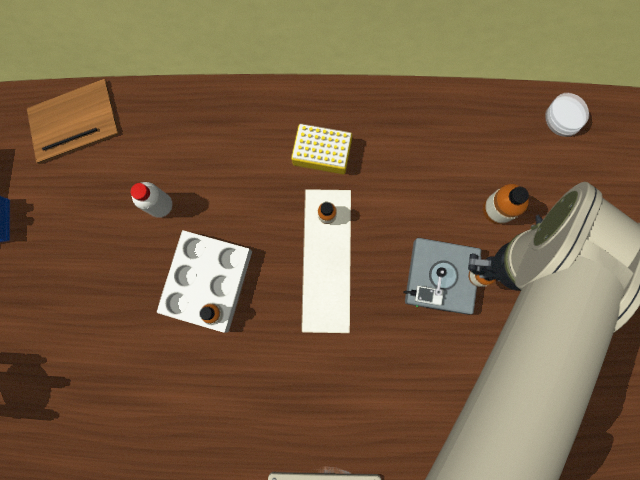

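The top view shows the roller at rest and the big amber bottle unmoved. Bottle 1 is in the rack and bottle 4 is unmoved at (327,211). Bottle 2 goes to the rack next.

```bash
python3 -m handwheel '[[[0.003,0.03,0,0,0,0,0.015],[0.007,0.08,0,0,0,0,0.015],[0.011,0.135,0,0,0,0,0.015],[0.016,0.19,0,0,0,0,0.015],[0.02,0.245,0,0,0,0,0.015],[0.025,0.3,0,0,0,0,0.015],[0.029,0.355,0,0,0,0,0.015],[0.033,0.4,0,0,0,0,0.015]]]'
python3 -m handwheel '[[[0.003,0.035,0,0,0,0,0.015],[0.005,0.07,0,0,0,0,0.015],[0.006,0.09,0,0,0,0,0.015],[0.006,0.094,0.01,0,0,0,0.015],[0.006,0.094,0.02,0,0,0,0.015],[0.006,0.094,0.03,0,0,0,0.015],[0.006,0.094,0.03,0,0,0,0.015],[0.006,0.094,0.03,0,0,0,0.015]]]'
python3 - <<'E'
from m import *
s=manip.camera('scene');p=manip.get_obs()['position'];print(p)
P=[pix('scene',q) for q in circ(p[0],p[1],.02,p[2]-.0335)]+overlay('scene',[])
crop(s,270,90,130,120,5,'pics/s16c.png',P)
go(loc(RACK,(.06,-.04,.066)))
E
```

```text
clock: 25.48
position: [0.5463, 0.1136, 0.1556]
ee_rot: [0.078, 0.997, -0.0, -0.001]
ft_force: [0.9, -0.6, -0.9]
grip_width: 0.279
clock: 26.48
position: [0.5562, 0.2045, 0.127]
ee_rot: [0.079, 0.997, 0.0, 0.0]
ft_force: [-0.6, 0.2, -1.4]
grip_width: 0.278
[0.55621592 0.20466506 0.127124  ]
to [0.5551 0.2052 0.066 ] shift [0.0012 0.0004 0.0611] rot [ 0.     0.001 -0.001]
```

View pics/s16c.png

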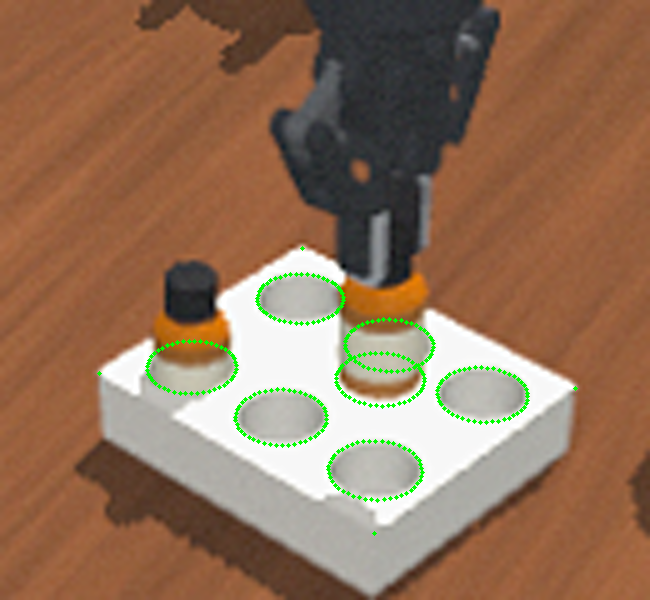

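```bash
python3 -m handwheel '[[[0.001,0,0.02,0,0,0,0.015],[0.001,0,0.04,0,0,0,0.015],[0.001,0,0.048,0,0,0,0.015],[0.001,0,0.053,0,0,0,0.015],[0.001,0,0.058,0,0,0,0.015],[0.001,0,0.061,0,0,0,0.015],[0.001,0,0.061,0,0,0,0.015]]]'
python3 - <<'E'
from m import *
s=manip.camera('scene')
crop(s,290,120,110,90,6,'pics/s17c.png',overlay('scene',[]))
go(loc(RACK,(.06,-.04,.048)))
E
```

```text
clock: 27.4
position: [0.555, 0.205, 0.0657]
ee_rot: [0.079, 0.997, 0.0, -0.0]
ft_force: [-1.0, -0.2, -0.8]
grip_width: 0.273
to [0.5551 0.2052 0.048 ] shift [0.     0.0001 0.0179] rot [ 0.     0.    -0.001]
```

View pics/s17c.png

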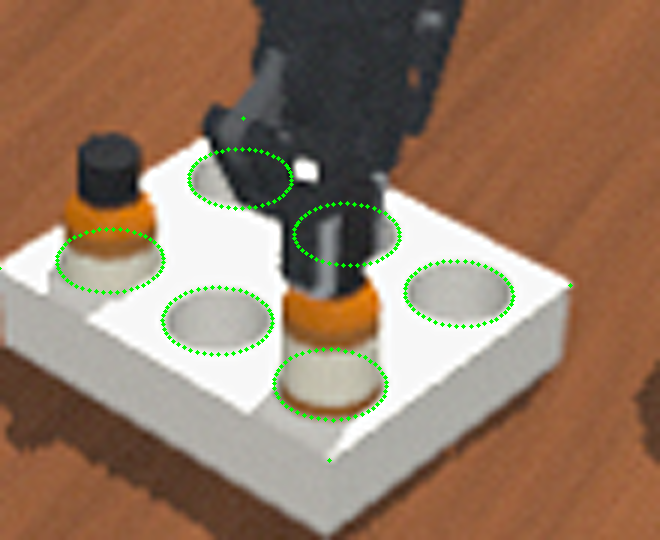

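The base is at the mouth, centred at about (331,385). I'll continue gently.

```bash
python3 -m handwheel '[[[0,0,0.005,0,0,0,0.015],[0,0,0.01,0,0,0,0.015],[0,0,0.011,0,0,0,0.015]]]'; python3 -m handwheel '[[[0,0,0.003,0,0,0,0.015],[0,0,0.006,0,0,0,0.015],[0,0,0.007,0,0,0,0.015],[0,0,0.007,0,0,0,0.015]]]'

```

```text
clock: 27.82
position: [0.5546, 0.2049, 0.0541]
ee_rot: [0.079, 0.997, -0.0, -0.0]
ft_force: [0.0, -0.5, -0.7]
grip_width: 0.272
clock: 28.32
position: [0.5554, 0.2051, 0.0482]
ee_rot: [0.079, 0.997, 0.0, 0.0]
ft_force: [-0.5, -0.1, 4.1]
grip_width: 0.281
```

Bottomed, with +4 N. I'll release, raise and move off.

```bash
python3 -m handwheel '[[[0,0,0,0,0,0,0.05],[0,0,0,0,0,0,0.05],[0,0,0,0,0,0,0.05],[0,0,0,0,0,0,0.05],[0,0,-0.02,0,0,0,0.05],[0,0,-0.06,0,0,0,0.05],[0,0,-0.1,0,0,0,0.05],[0,0,-0.11,0,0,0,0.06]]]'
python3 -m handwheel '[[[0.01,-0.04,0,0,0,0,0.06],[0.02,-0.08,0,0,0,0,0.06],[0.03,-0.11,0,0,0,0,0.06]]]'
python3 - <<'E'
from m import *
s=manip.camera('scene');t=manip.camera('top');p=manip.get_obs()['position'];print(p)
h=loc(RACK,(.06,-.04,0))[:2]
P=[pix('scene',q) for q in circ(*h,.013,.093)]
crop(s,280,120,110,90,5,'pics/s18c.png',P);
crop(t,300,185,55,60,8,'pics/t18c.png',overlay('top',[(.656,.0025)]))
crop(s,310,220,70,60,8,'pics/s18d.png',overlay('scene',[(.656,.0025)]))
cv2.imwrite('pics/t18.png',t)
go((.656,.0025,.11))
E
```

```text
clock: 29.32
position: [0.5562, 0.2054, 0.1605]
ee_rot: [0.079, 0.997, 0.001, 0.002]
ft_force: [-0.2, -0.1, -0.1]
grip_width: 0.699
clock: 29.7
position: [0.5071, 0.0993, 0.157]
ee_rot: [0.079, 0.997, -0.0, -0.0]
ft_force: [0.0, -0.1, 0.3]
grip_width: 0.706
[0.50680835 0.09763766 0.15719497]
to [0.656  0.0025 0.11  ] shift [-0.1626 -0.0698  0.047 ] rot [-0.001 -0.001 -0.005]
```

View pics/s18c.png

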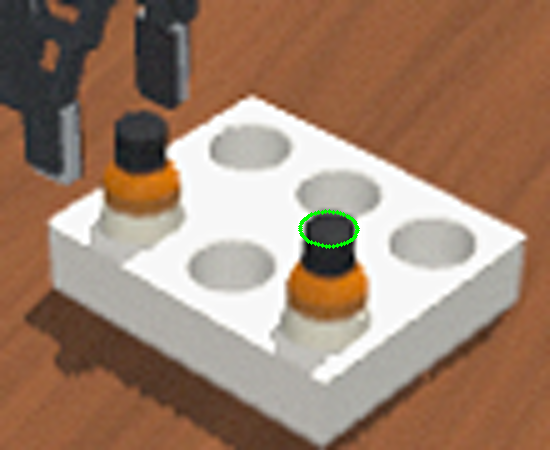

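View pics/t18c.png

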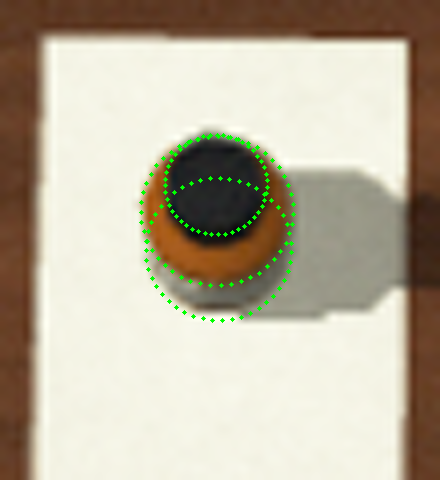

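View pics/s18d.png

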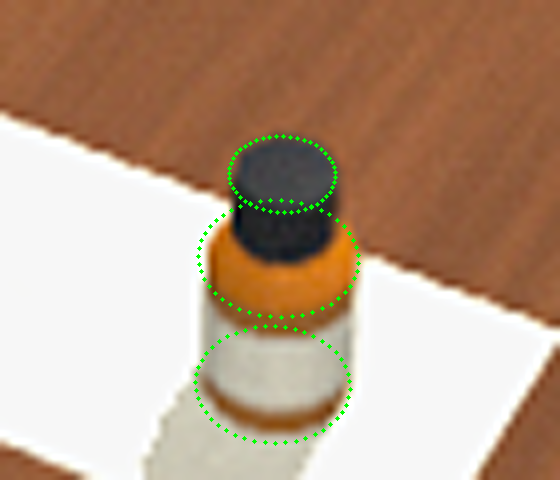

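View pics/t18.png

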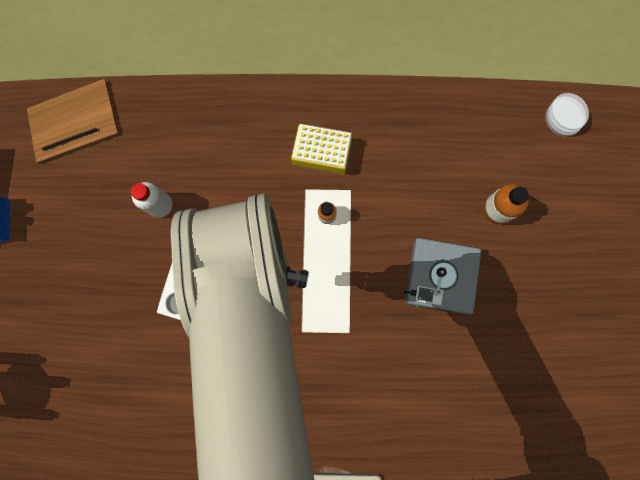

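Bottle 2 is home with its cap on the outline, and bottle 4 is in place at (.656, .0025). Moving to it.

```bash
python3 -m handwheel '[[[-0.03,-0.012,0,0,0,-0.005,0.06],[-0.07,-0.03,0,0,0,-0.005,0.06],[-0.11,-0.048,0,0,0,-0.005,0.06],[-0.15,-0.065,0.01,0,0,-0.005,0.06],[-0.163,-0.07,0.03,0,0,-0.005,0.06],[-0.163,-0.07,0.047,0,0,-0.005,0.06],[-0.163,-0.07,0.047,0,0,-0.005,0.06],[-0.163,-0.07,0.047,0,0,-0.005,0.06]]]'
python3 - <<'E'
from m import *
s=manip.camera('scene');crop(s,300,180,100,100,6,'pics/s19.png',overlay('scene',[(.6565,.003)]))
go((.6565,.003,.0335))
E
```

```text
clock: 30.8
position: [0.6579, 0.0074, 0.1114]
ee_rot: [0.076, 0.997, 0.0, 0.0]
ft_force: [0.2, -0.3, -0.4]
grip_width: 0.704
to [0.6565 0.003  0.0335] shift [ 0.0011 -0.0045  0.0782] rot [0.001 0.001 0.005]
```

View pics/s19.png

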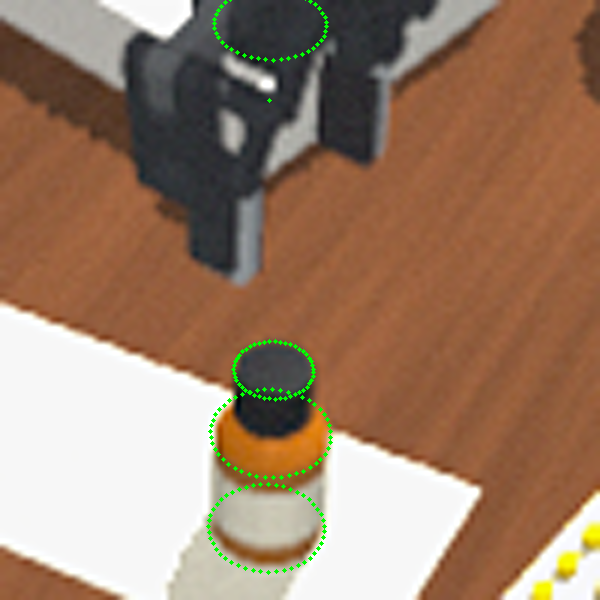

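```bash
python3 -m handwheel '[[[0.001,-0.004,0.01,0,0,0.005,0.06],[0.001,-0.004,0.03,0,0,0.005,0.06],[0.001,-0.004,0.055,0,0,0.005,0.06],[0.001,-0.004,0.072,0,0,0.005,0.06],[0.001,-0.004,0.078,0,0,0.005,0.06],[0.001,-0.004,0.078,0,0,0.005,0.06],[0.001,-0.004,0.078,0,0,0.005,0.06]]]'
python3 -m handwheel '[[[0,0,0,0,0,0,0.015],[0,0,0,0,0,0,0.015],[0,0,0,0,0,0,0.015],[0,0,0,0,0,0,0.015],[0,0,0,0,0,0,0.015]]]' 60
python3 -m handwheel '[[[0,0,-0.01,0,0,0,0.015],[0,0,-0.03,0,0,0,0.015],[0,0,-0.055,0,0,0,0.015],[0,0,-0.08,0,0,0,0.015],[0,0,-0.105,0,0,0,0.015],[0,0,-0.117,0,0,0,0.015],[0,0,-0.117,0,0,0,0.015]]]'
python3 - <<'E'
from m import *
s=manip.camera('scene');p=manip.get_obs()['position'];crop(s,300,160,100,100,6,'pics/s20.png',[pix('scene',q) for q in circ(p[0],p[1],.02,p[2]-.0335)])
go(loc(READ,(0,-.048,.15)))
E
```

```text
clock: 31.72
position: [0.657, 0.0025, 0.0335]
ee_rot: [0.079, 0.997, 0.0, 0.001]
ft_force: [0.6, -0.9, -0.4]
grip_width: 0.7
clock: 32.35
position: [0.6569, 0.0028, 0.0333]
ee_rot: [0.079, 0.997, 0.0, 0.001]
ft_force: [0.4, 0.8, 6.8]
grip_width: 0.275
clock: 33.22
position: [0.6568, 0.0025, 0.1507]
ee_rot: [0.079, 0.997, 0.0, 0.001]
ft_force: [0.3, -0.5, -1.1]
grip_width: 0.274
to [ 0.5172 -0.2905  0.15  ] shift [ 0.0913 -0.3114 -0.0005] rot [ 0.    -0.    -0.001]
```

View pics/s20.png

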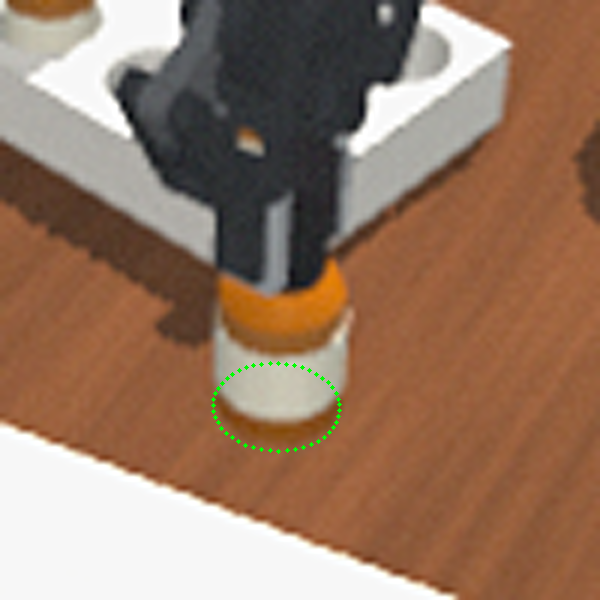

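Bottle 4 is held upright, with its base near (278,408) on the outline. Next, the reader.

```bash
python3 -m handwheel '[[[0.02,-0.03,0,0,0,0,0.015],[0.045,-0.075,0,0,0,0,0.015],[0.06,-0.13,0,0,0,0,0.015],[0.07,-0.18,0,0,0,0,0.015],[0.08,-0.23,0,0,0,0,0.015],[0.088,-0.28,0,0,0,0,0.015],[0.091,-0.311,0,0,0,0,0.015],[0.091,-0.311,0,0,0,0,0.015]]]'
python3 -m handwheel '[[[0,0,0.01,0,0,0,0.015],[0,0,0.03,0,0,0,0.015],[0,0,0.05,0,0,0,0.015],[0,0,0.065,0,0,0,0.015],[0,0,0.069,0,0,0,0.015],[0,0,0.069,0,0,0,0.015]]]'
python3 - <<'E'
from m import *
s=manip.camera('scene')
p=manip.get_obs()['position'];print(p,inread())
P=overlay('scene',[])+[pix('scene',q) for q in circ(p[0],p[1],.02,p[2]-.0335)]
crop(s,155,200,130,150,4,'pics/s21c.png',P)
go(loc(READ,(0,.008,.0813)))
E
```

```text
clock: 34.28
position: [0.5156, -0.2931, 0.1487]
ee_rot: [0.081, 0.997, -0.0, -0.001]
ft_force: [0.2, -0.3, -0.8]
grip_width: 0.275
clock: 35.02
position: [0.5178, -0.2903, 0.0807]
ee_rot: [0.079, 0.997, -0.0, -0.0]
ft_force: [-1.1, 1.0, -0.6]
grip_width: 0.277
[ 0.51798746 -0.29045487  0.08112699] [ 0.00077423 -0.04782198  0.08112699]
to [ 0.526  -0.2352  0.0813] shift [ 0.0008  0.0558 -0.0002] rot [-0.     0.001 -0.001]
```

View pics/s21c.png

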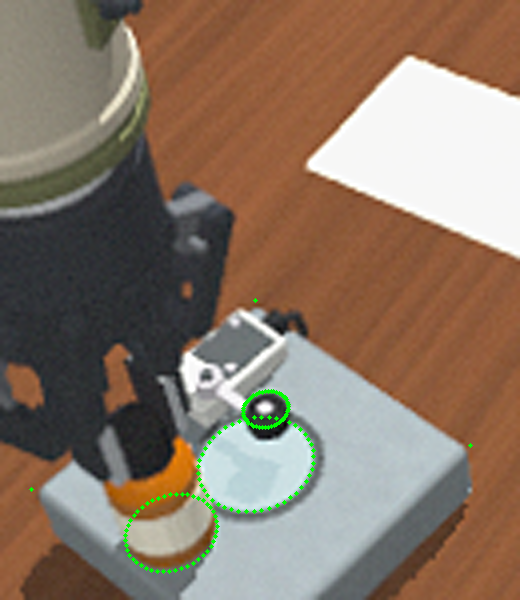

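Bottle 4 is clear of the roller at (265,412). I'm pushing and holding.

```bash
python3 -m handwheel '[[[0,0.01,0,0,0,0,0.015],[0,0.02,0,0,0,0,0.015],[0,0.026,0,0,0,0,0.015],[0,0.033,0,0,0,0,0.015],[0,0.04,0,0,0,0,0.015],[0,0.046,0,0,0,0,0.015],[0,0.052,0,0,0,0,0.015],[0,0.056,0,0,0,0,0.015]]]'
python3 -m handwheel '[[[0,0,0,0,0,0,0.015],[0,0,0,0,0,0,0.015],[0,0,0,0,0,0,0.015],[0,0,0,0,0,0,0.015],[0,0,0,0,0,0,0.015],[0,0,0,0,0,0,0.015]]]'
python3 - <<'E'
from m import *
s=manip.camera('scene')
p=manip.get_obs()['position'];print(manip.get_obs()['ft_force'],inread())
crop(s,155,220,130,140,4,'pics/s22c.png',[pix('scene',q) for q in circ(p[0],p[1],.02,p[2]-.0335)])
E
```

```text
clock: 36.08
position: [0.5259, -0.2353, 0.0806]
ee_rot: [0.079, 0.997, -0.0, -0.0]
ft_force: [-2.9, -4.7, -0.4]
grip_width: 0.273
clock: 36.83
position: [0.526, -0.2355, 0.0805]
ee_rot: [0.079, 0.997, -0.0, -0.0]
ft_force: [-2.0, -4.0, -1.8]
grip_width: 0.279
[-1.3800974  -3.54848022 -1.69636382] [0.0001113  0.00770812 0.08053238]
```

View pics/s22c.png

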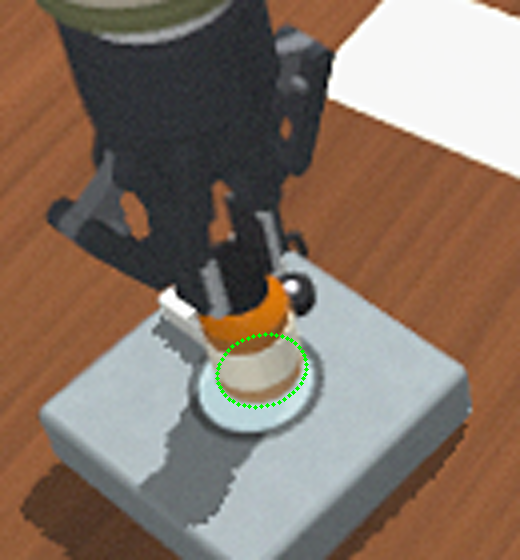

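```bash
python3 -m handwheel '[[[0,0,0,0,0,0,0.015],[0,0,0,0,0,0,0.015],[0,-0.008,0,0,0,0,0.015],[0,-0.02,0,0,0,0,0.015],[0,-0.035,0,0,0,0,0.015],[0,-0.05,0,0,0,0,0.015],[0,-0.055,0,0,0,0,0.015]]]'
python3 -m handwheel '[[[0,0,-0.02,0,0,0,0.015],[0,0,-0.045,0,0,0,0.015],[0,0,-0.07,0,0,0,0.015],[0,0,-0.09,0,0,0,0.015],[0,0,-0.09,0,0,0,0.015]]]'
python3 - <<'E'
from m import *
cv2.imwrite('pics/t23.png',manip.camera('top'))
go(loc(RACK,(0,.04,.17)))
E
```

```text
clock: 37.75
position: [0.5173, -0.2907, 0.0806]
ee_rot: [0.08, 0.997, -0.0, -0.0]
ft_force: [-0.3, 1.4, -1.5]
grip_width: 0.275
clock: 38.38
position: [0.5191, -0.2893, 0.1732]
ee_rot: [0.078, 0.997, -0.0, 0.002]
ft_force: [-1.2, -0.1, -2.2]
grip_width: 0.279
to [0.5167 0.2976 0.17  ] shift [0.0935 0.579  0.0017] rot [ 0.     0.002 -0.   ]
```

View pics/t23.png

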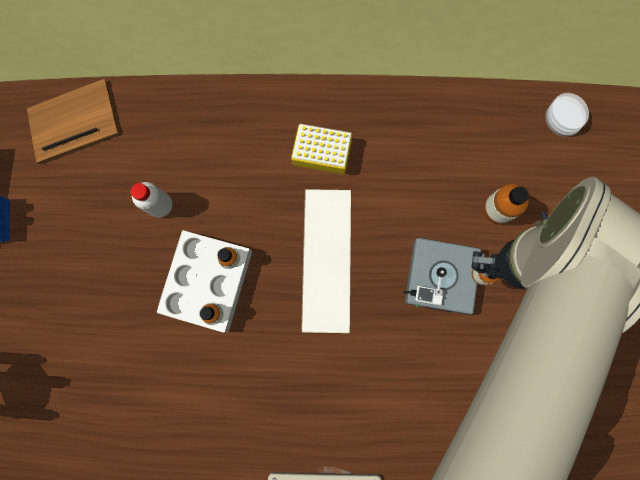

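The roller is back and both bottles in the rack are upright, at (228,256) and (209,314). The last bottle goes to the middle bore of the far row.

```bash
python3 -m handwheel '[[[0.005,0.03,0,0,0,0,0.015],[0.013,0.08,0,0,0,0,0.015],[0.022,0.135,0,0,0,0,0.015],[0.031,0.19,0,0,0,0,0.015],[0.04,0.245,0,0,0,0,0.015],[0.049,0.3,0,0,0,0,0.015],[0.058,0.355,0,0,0,0,0.015],[0.065,0.4,0,0,0,0,0.015]]]'
python3 -m handwheel '[[[0.007,0.045,0,0,0,0,0.015],[0.014,0.09,0,0,0,0,0.015],[0.021,0.135,0,0,0,0,0.015],[0.028,0.17,0,0,0,0,0.015],[0.0285,0.179,0,0,0,0,0.015],[0.0285,0.179,0.015,0,0,0,0.015],[0.0285,0.179,0.03,0,0,0,0.015],[0.0285,0.179,0.03,0,0,0,0.015]]]'
python3 -m handwheel '[[[0,0,0.01,0,0,0,0.015],[0,0,0.013,0,0,0,0.015],[0,0,0.013,0,0,0,0.015]]]'
python3 - <<'E'
from m import *
s=manip.camera('scene');p=manip.get_obs()['position'];print(p)
P=[pix('scene',q) for q in circ(p[0],p[1],.02,p[2]-.0335)]+overlay('scene',[])
crop(s,270,90,130,120,5,'pics/s24c.png',P)
go(loc(RACK,(0,.04,.066)))
E
```

```text
clock: 39.42
position: [0.5155, 0.1186, 0.17]
ee_rot: [0.078, 0.997, 0.0, -0.001]
ft_force: [0.7, 0.2, -1.0]
grip_width: 0.274
clock: 40.42
position: [0.5158, 0.2953, 0.1387]
ee_rot: [0.08, 0.997, -0.001, -0.001]
ft_force: [0.9, -0.5, -0.7]
grip_width: 0.275
clock: 40.8
position: [0.5164, 0.2971, 0.1276]
ee_rot: [0.079, 0.997, -0.0, -0.0]
ft_force: [0.1, -0.6, -1.4]
grip_width: 0.278
[0.51656905 0.29726802 0.12787824]
to [0.5167 0.2976 0.066 ] shift [-0.      0.0003  0.0619] rot [ 0.     0.    -0.001]
```

View pics/s24c.png

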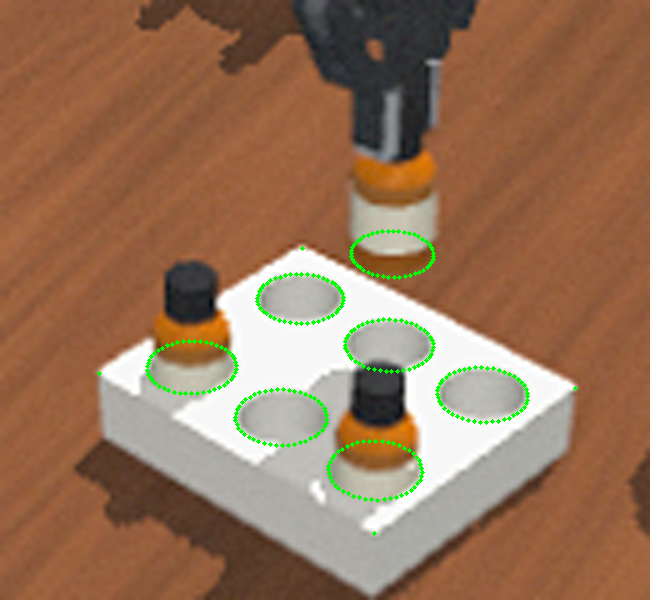

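The base at (393,255) lines up with its outline, above the bore at (389,346). Lowering.

```bash
python3 -m handwheel '[[[0,0,0.02,0,0,0,0.015],[0,0,0.04,0,0,0,0.015],[0,0,0.048,0,0,0,0.015],[0,0,0.053,0,0,0,0.015],[0,0,0.058,0,0,0,0.015],[0,0,0.062,0,0,0,0.015],[0,0,0.062,0,0,0,0.015]]]'
python3 -m handwheel '[[[0,0,0.005,0,0,0,0.015],[0,0,0.01,0,0,0,0.015],[0,0,0.011,0,0,0,0.015]]]'; python3 -m handwheel '[[[0,0,0.003,0,0,0,0.015],[0,0,0.006,0,0,0,0.015],[0,0,0.007,0,0,0,0.015],[0,0,0.007,0,0,0,0.015]]]'

```

```text
clock: 41.72
position: [0.5164, 0.2972, 0.0656]
ee_rot: [0.079, 0.997, -0.0, -0.0]
ft_force: [-0.1, 0.8, -1.2]
grip_width: 0.274
clock: 42.1
position: [0.5162, 0.2971, 0.0542]
ee_rot: [0.079, 0.997, -0.0, -0.0]
ft_force: [1.1, -0.4, -1.7]
grip_width: 0.278
clock: 42.6
position: [0.5169, 0.2974, 0.0483]
ee_rot: [0.079, 0.997, 0.0, 0.0]
ft_force: [-0.8, -1.1, 5.7]
grip_width: 0.279
```

```bash
python3 -m handwheel '[[[0,0,0,0,0,0,0.05],[0,0,0,0,0,0,0.05],[0,0,0,0,0,0,0.05],[0,0,0,0,0,0,0.05],[0,0,-0.02,0,0,0,0.05],[0,0,-0.06,0,0,0,0.05],[0,0,-0.1,0,0,0,0.05],[0,0,-0.13,0,0,0,0.06]]]'
python3 -m handwheel '[[[0.04,-0.03,-0.01,0,0,0,0.06],[0.08,-0.06,-0.02,0,0,0,0.06],[0.11,-0.1,-0.03,0,0,0,0.06],[0.12,-0.15,-0.03,0,0,0,0.06],[0.12,-0.2,-0.03,0,0,0,0.06],[0.12,-0.25,-0.03,0,0,0,0.06],[0.12,-0.27,-0.03,0,0,0,0.06],[0.12,-0.27,-0.03,0,0,0,0.06]]]'
python3 - <<'E'
from m import *
s=manip.camera('scene');t=manip.camera('top')
C=[];T=[]
for l in[(-.06,-.04,0),(.06,-.04,0),(0,.04,0)]: C+=circ(*loc(RACK,l)[:2],.013,.093)
crop(s,280,120,120,95,6,'pics/s25c.png',[pix('scene',q) for q in C])
cv2.imwrite('pics/s25.png',s);cv2.imwrite('pics/t25.png',t)
crop(t,150,220,110,115,5,'pics/t25c.png',[pix('top',q) for q in C])
print(manip.get_obs()['ft_force'],manip.get_obs()['position'])
E
```

```text
clock: 43.6
position: [0.5168, 0.2973, 0.1796]
ee_rot: [0.079, 0.997, 0.001, 0.001]
ft_force: [0.6, 1.1, 0.1]
grip_width: 0.704
clock: 44.6
position: [0.3556, 0.0491, 0.208]
ee_rot: [0.08, 0.997, 0.001, 0.0]
ft_force: [-0.4, 0.7, -0.2]
grip_width: 0.7
[ 1.25872172  0.925217   -0.25731043] [0.35573629 0.0504603  0.20780996]
```

View pics/s25c.png

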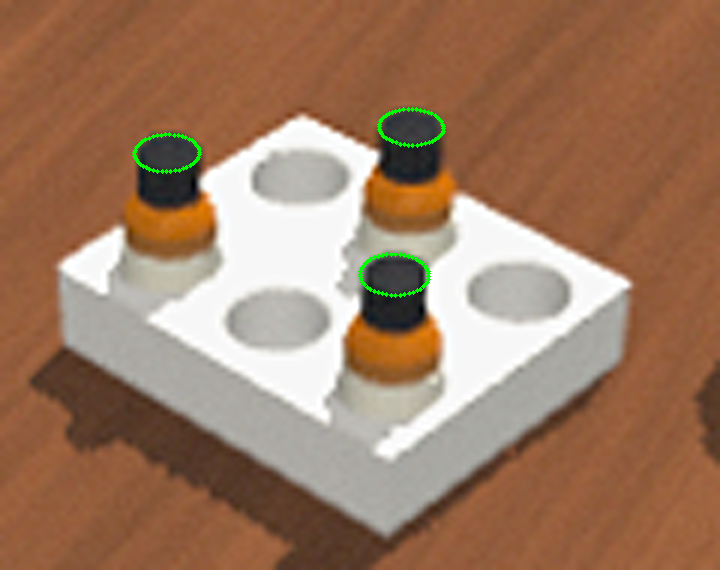

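View pics/s25.png

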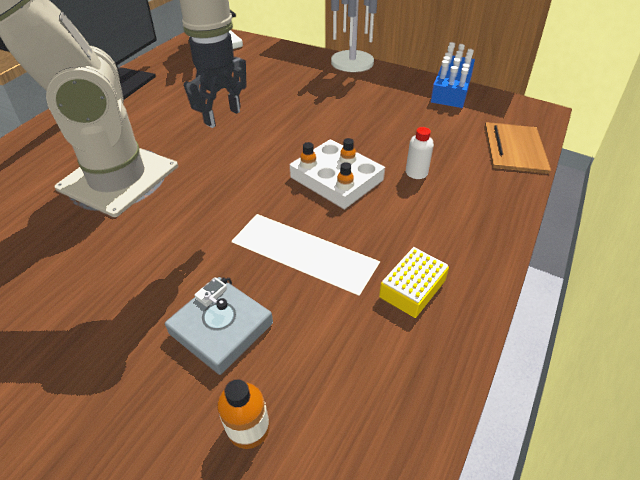

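View pics/t25.png

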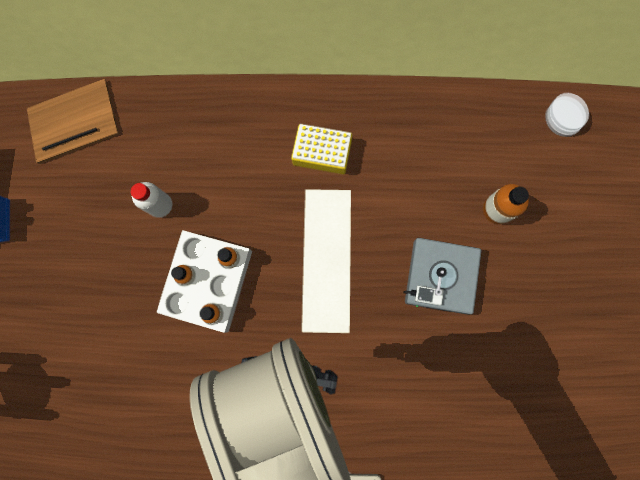

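View pics/t25c.png

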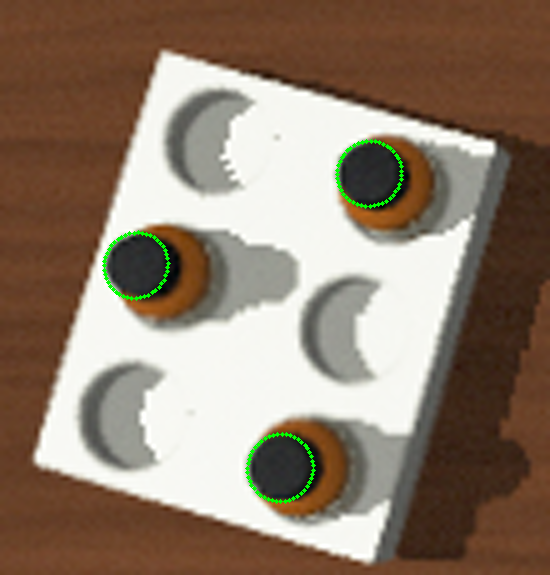

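All three bottles are home, with their caps on the predicted outlines in both views. The roller is at rest, the bystanders are unmoved and the gripper is clear, so I'm handing in.

```bash
python3 -c "
from workcell import manip
print(manip.hand_in())"
```

```text
the job is handed in; nothing more can be done
None
```

I logged in all three bottles that were on the sheet, one at a time in row order (places 1, 2 and 4; place 3 was empty), and stood each in the rack. Each bottle held the roller arm over for about a second at reader y of about 7.7 mm. The wrist force peaked at about 6 N. The job was handed in at about 45 s.

**Last checks before handing in:** in both views the three caps lie on the outlines for fully home, upright bottles, within about 1 mm. The roller is back at rest, the bystanders have not moved, and the gripper is open and clear of everything.

**What disagreed:**
- **First grasp:** it closed just above the cap because the fingertips sit about 25 mm higher than the reported TCP. I reopened and took the cap about 18 mm lower, without disturbing the bottle.
- **Grip opening:** with the cap held it read about 24 mm, where the cap is 26 mm.
- **Knocked bottle:** I saw no bottle knocked aside.

The switch trip itself was judged from the pictures and the measured force, as no arm angle is reported.

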